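Turn the absorber board over between cases

ROBOT

A 6-joint arm with a two-finger parallel gripper is mounted at the origin on the work surface. World frame = base frame: x ahead of the robot, y to its left, z up, the work surface at z = 0. Lengths are in m, angles in rad, forces in N, time in s.
With the tool pointing down it reaches from about 0.375 to 0.75 m from the base axis. Payload 9 kg.
Tool frame: the origin (TCP) lies at the very end of the fingers, on their centre line; the grasp point (between the pads) lies grasp_offset behind it (grasp_offset is the distance from the TCP to the grasp point, in m); z points along the fingers, y is the direction in which the jaws open and shut (so a half turn about z gives the same grasp; the last joint's range is limited). The gripper opens to 85 mm and grips with 20 to 120 N. Pads are 22 mm wide; open, the fingers measure 114 mm over their backs; the gripper's body (76 mm by 85 mm) begins 54 mm behind the grasp point. The pads swing forward as they close: fully open they stand 13 mm farther back than shut.
Start: joints at [1.004, 0.104, 0.097, 1.564, 0, 1.353], TCP at [0.205, 0.564, 0.231] pointing down, gripper open.
Joint ranges: [-2.99, 2.99], [-0.84, 1.86], [-1.1, 1.16], [-1.84, 2.11], [-1.51, 1.56], [-3.14, 3.14]. Speed limits (rad/s): [2.22, 2.22, 2.57, 3.14, 3.14, 3.14].

INTERFACE

Orientations are given as a unit quaternion [x, y, z, w].
In Python, from station import read_state, capture, close_job, grasp_offset gives the robot as it stands.
- The arm moves only by the shell command python3 -m handwheel 'ROWS' [FORCE]. ROWS is a JSON object of lists of equal length, an entry for each row: "fingers": the opening, from 0 (shut) to 1 (fully open); "travel": the shift along the tool's x, y, z in units of 25 mm (1.0 is 25 mm), a list of three; "turn": the turn, a rotation vector about the tool's x, y, z in units of 5 degrees (1.0 is 5 degrees), a list of three. In form: {"fingers": [fingers, ...], "travel": [[tx, ty, tz], ...], "turn": [[wx, wy, wz], ...]}. A call has 1 to 10 rows; each row is the pose to reach, as a shift and turn from the pose commanded when the call began, along the tool's axes at that moment; what a row does not reach only later rows make up. A row lasts 1/8 s, in which the tool goes at most 62.5 mm and 10.7 degrees, less where a joint would pass 70% of its speed; a pose out of reach is approached as far as the arm can. A call with a gripper value outside its range is refused whole. The fingers move at their own pace and stop on an object; FORCE is the grip in N (left out, the last holds). Time passes only in rows, so rows that repeat a pose let the fingers close. It gives the time, the measured TCP pose, the force and the opening at its end, in the units of the state.
- read_state(): the state, without advancing time (a new reading comes with each control period).
- capture(name): name is "scene" or "side" or "wrist"; returns a dict with "img" (480x640x3 uint8, blue, green, red), "depth" (480x640 float32, m along the optical axis (not along the pixel's ray), 0 where there is no reading), "fx", "fy", "cx", "cy" (pixels), "k1" (the pictures are not rectified: a ray, as slopes to the right and down, at radius r is drawn at 1 + k1 r^2 times it, then the intrinsics apply), "cam_to_world" (4x4, takes a point from camera to world coordinates). Camera axes: x right, y down, z forward; pixel columns grow to the right and rows downward; lengths in m; the calibration is good to about 2 mm. A picture is of the moment at which its call begins.
- close_job(): hands the job in, once; it reports no verdict.
The state is a dict: "time": time; "joints": joint angles; "qvel": joint speeds; "joint_torque": joint torques, N m; "eef_pos": TCP position; "eef_rot": TCP orientation; "ft_force": force on the tool from outside, world axes, zero at the start; "wrist_torque": the same for the moment, N m; "gripper_width": finger opening in m.
Only numpy, scipy, OpenCV 4.12 (cv2) and the standard library are available. Lean on these libraries where they do the work, as an engineer would, in place of code of your own. Each camera call takes 0.05 s, during which the arm holds its last target. There are 200 camera calls.

TASK

Get the anaesthesia machine ready for the next case: take the canisters off the two-sided board, putting the spent purple ones in the yellow bin, then slide the bare board part-way out over the machine's open edge, get hold of it there and turn it over so that its clean green side is up, lying flat, square and fully back on the machine's top. Stand every fresh white canister upright on the green side, and turn the pressure knob so that its white pointer lines up with the red flag. Leave the bottle, the case and the steel dish where they are.

Things in the scene. Friction and masses are not known exactly. Their poses are not given: they have to be found in the camera images.
- block: Fixed black block, flat top 100 mm above the table. Origin on the table below the middle of its open edge; z up, +y points out over that edge (only bare table there), x along it. Clear top: x -150..150, y -220..0 mm, no lip. From x 150 to 270 mm it goes on level and carries a gauge (x over 200, up to 217 mm above the table) and a dome (x over 184, 18 mm high).
- board: Loose rigid board 180 x 140 x 10 mm, 0.2-0.31 kg, too wide to grip across. Origin at its very centre (mid-thickness); x along the 180 mm, y along the 140 mm, z is the normal of the ORANGE used face; the other face is GREEN, clean. It starts orange side up (z up) wholly on the block, its y roughly along the block's y.
- fresh1: Fresh canister, may be absent: white closed cylinder, 52 mm diameter, 65 mm tall, 0.15 kg (varies), grey bands, white lid with a green dot. Origin at the centre of its underside, z up its axis. Starts standing on the board.
- fresh2: Second fresh white canister, the same as fresh1; may be absent.
- spent1: Spent canister, may be absent: same size and shape as the fresh ones but purple with a purple lid. Starts standing on the board.
- spent2: Second spent purple canister, the same as spent1; may be absent.
- bin: Fixed yellow open-topped bin 150 x 200 mm (its x, y), 60 mm high, walls 4 mm, floor 4 mm thick, standing on the table. Origin at the centre of its underside, z up.
- valve: Fixed round black valve body of the pressure knob, 92 mm diameter at the foot, 49 mm high; origin at the centre of its underside, z up. At knob joint 0 the knob's pointer points along this body's x axis.
- knob (a joint): Angle of the pressure knob in rad, 0 to 4.0; it grows as the knob turns clockwise seen from above (from the pointer direction at 0, the valve's x axis). It stays where it is left (about 0.04 N m friction).
- knob_grip (a point): Point on the knob's vertical axis, 78 mm above the table, at the height to grip: in an upright bar 56 mm long, 16 mm thick (grip across this) and 30 mm high (62 to 92 mm above the table) standing on a 60 mm disc. The bar lies along the pointer direction.
- pointer (a point): Point 45 mm from the knob's axis in the direction in which the white pointer line on the knob points (50 mm above the table). It turns with the knob.
- flag_mark (a point): The red flag: a fixed red tab on the rim of the valve body, this point 45 mm from the knob's axis and 50 mm above the table, so it coincides with point pointer when the knob is set. The flag's place round the rim varies; from the start the knob reaches it by turning clockwise by 0.6 to 2.5 rad.
- bottle: Bystander: blue bottle, 60 mm diameter, 150 mm tall, standing; origin at the centre of its underside. Leave it alone.
- case: Bystander: dark red instrument case 120 x 180 x 45 mm; origin at the centre of its underside. Leave it alone.
- dish: Bystander: steel dish, 90 mm diameter, 40 mm high; origin at the centre of its underside. Leave it alone.
There are look-alikes about, which are no part of the job. Of the things that look like the bin, take the one that is farthest to the robot's right at the start.

How it is judged:
On the way, in this order (a step that is already met when the one before it is completed fails the run):
1. the board, still orange side up and lying flat, is slid out at least 25 mm past the open edge (angle between board's own z axis and vertical below 0.15 rad and y of board in the frame of block above -0.045 m and z of board in the frame of block between 0.095 and 0.115 m), for 0.2 s.
2. the board is turned over: green side up, lying on the machine's top (angle between board's own z axis and vertical above 3 rad and contact force between board and block above 0.3 N), for 0.2 s.
At the end, for the whole second after the job is handed in: Board still, green side up, flat, square to the block within 10 degrees, at most 6 mm over the open edge; fresh canisters present stand upright on it; spent ones present are in the bin; the pointer is within 4.5 mm (5.7 degrees) of the flag (angle between board's own z axis and vertical above 3 rad and z of board in the frame of block between 0.095 and 0.115 m and y of board in the frame of block between -0.155 and -0.064 m and x of board in the frame of block between -0.07 and 0.095 m and angle between the x axis of board and the x axis of block, either way round below 0.17 rad and linear speed of each of board, fresh1, fresh2, spent1, spent2 below 0.02 m/s and angle between each of fresh1, fresh2's own z axis and vertical below 0.15 rad and x of fresh1 in the frame of board between -0.085 and 0.085 m and y of fresh1 in the frame of board between -0.065 and 0.065 m and z of fresh1 in the frame of board between -0.012 and 0 m and x of fresh2 in the frame of board between -0.085 and 0.085 m and y of fresh2 in the frame of board between -0.065 and 0.065 m and z of fresh2 in the frame of board between -0.012 and 0 m and x of spent1 in the frame of bin between -0.075 and 0.075 m and y of spent1 in the frame of bin between -0.1 and 0.1 m and height (world z) of each of spent1, spent2 below 0.05 m and x of spent2 in the frame of bin between -0.075 and 0.075 m and y of spent2 in the frame of bin between -0.1 and 0.1 m and horizontal distance between pointer and flag_mark below 0.0045 m); the robot touches nothing.
It fails at once if the bottle is moved more than 40 mm (distance of bottle from where it was at the start of the episode above 0.04 m).
It fails at once if the case is moved more than 40 mm (distance of case from where it was at the start of the episode above 0.04 m).
It fails at once if the dish is moved more than 40 mm (distance of dish from where it was at the start of the episode above 0.04 m).
Of fresh1, fresh2, spent1, spent2 only 2 to 3 are there at a start; the rules pass over those that are not, and their reading is None.
At some moment in a run one of fresh1, fresh2, spent1, spent2 may be knocked a few centimetres aside while the robot is not near it.
It also fails if it takes over 210 s, if anything falls off the work surface, if the arm or the gripper's body presses on something with over 40 N, if the wrist force passes 120 N, or if a joint passes its speed limit or range.

## Working session

There is one attempt and no reset: what is moved stays moved. The work goes in short steps, Python scripts to look and compute and a shell command to move; the robot and the scene stay as the last step left them, time stands still between calls to the robot, and variables do not carry over. Pictures are saved under pics/ and viewed, about 12 in all and at most 16, crops included, and the job is handed in when it is done.

```bash
ls; mkdir -p pics
python3 - <<'E'
from station import *
import cv2,numpy as np
s=read_state();print(s, grasp_offset)
a=capture("scene");b=capture("side")
for n,c in(("scene",a),("side",b)):
    cv2.imwrite(f"pics/{n}0.png",c["img"]);np.savez(f"pics/{n}0.npz",**c);print(n,c["fx"],c["fy"],c["cx"],c["cy"],c["k1"],c["cam_to_world"].round(3).tolist())
E
```

```text
pics
{'time': 0.0, 'joints': array([ 1.00426827e+00,  1.04709339e-01,  9.65095225e-02,  1.56392171e+00,
       -1.41395661e-06,  1.35311120e+00]), 'qvel': array([ 7.13888913e-05,  1.20439350e-03,  4.04943332e-04,  2.89661682e-04,
       -8.45732192e-04,  1.53045646e-03]), 'joint_torque': array([-7.81663152e-05, -5.56930947e+01,  5.03648615e+01,  1.70549779e-02,
       -3.91970589e-04, -2.93148298e-05]), 'eef_pos': array([0.20488972, 0.56358488, 0.23053861]), 'eef_rot': array([ 1.73538370e-01,  9.84826886e-01, -6.12582238e-04, -2.52549715e-04]), 'ft_force': array([-0.27594968,  0.40029423,  0.28322804]), 'wrist_torque': array([-0.01761078,  0.01423224, -0.04116065]), 'gripper_width': 0.08562093832979854} 0.0187
scene 530.1113096306981 530.1113096306981 315.6924765300008 239.67476218716578 -0.11044580379122285 [[-0.767, 0.438, -0.469, 1.13], [0.642, 0.538, -0.546, 0.673], [0.013, -0.72, -0.694, 1.009], [0.0, 0.0, 0.0, 1.0]]
side 496.04503408241936 496.04503408241936 316.6172326584858 234.4953132215185 -0.004634777819657593 [[0.99, -0.096, 0.099, 0.396], [-0.138, -0.701, 0.7, -0.883], [0.003, -0.707, -0.707, 1.003], [0.0, 0.0, 0.0, 1.0]]
```

View pics/scene0.png

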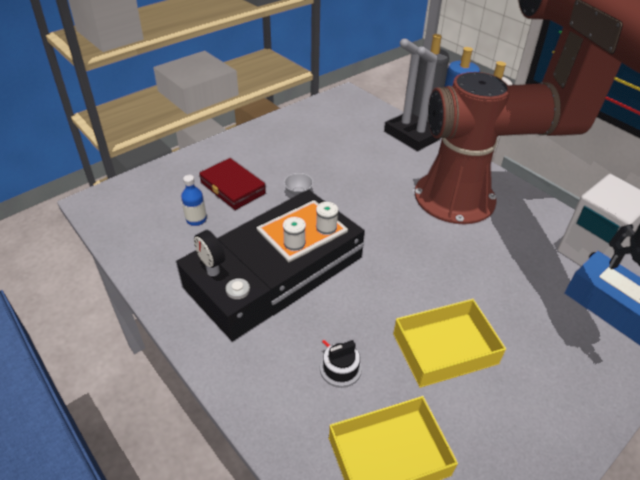

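View pics/side0.png

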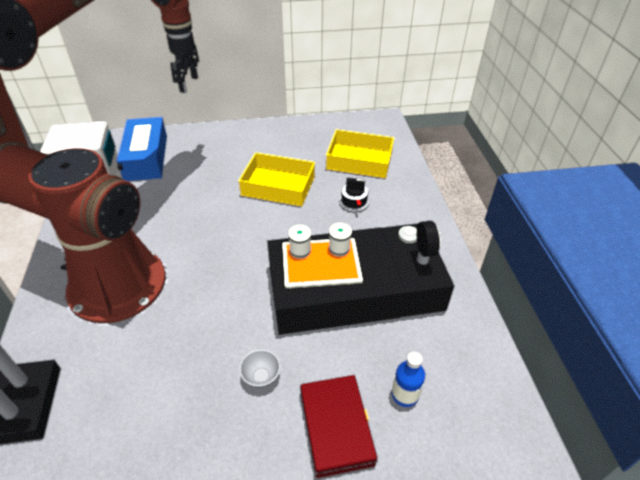

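The first views show two fresh white canisters on the board and no purple ones, so the bin isn't needed. In the side view the block is at about (355,275), its open edge facing the bins, and the valve is at (355,195) with its red flag at (360,203). Next I'll measure.

```bash
cat > h.py <<'E'
import cv2,numpy as np
from station import *
from scipy.spatial.transform import Rotation as R
def cam(n): return dict(np.load(n)) if n.endswith('npz') else capture(n)
def rays(c,uv):
    uv=np.float64(uv).reshape(-1,2)
    d=(uv-[c["cx"],c["cy"]])/[c["fx"],c["fy"]]; s=d.copy()
    for _ in range(20): s=d/(1+c["k1"]*(s**2).sum(1,keepdims=True))
    return np.c_[s,np.ones(len(s))]
def plane(c,uv,z):
    T=c["cam_to_world"]; w=rays(c,uv)@T[:3,:3].T
    return T[:3,3]+w*((z-T[2,3])/w[:,2])[:,None]
def cloud(c):
    v,u=np.mgrid[:480,:640]; r=rays(c,np.c_[u.ravel(),v.ravel()])*c["depth"].reshape(-1,1)
    T=c["cam_to_world"]; return (r@T[:3,:3].T+T[:3,3]).reshape(480,640,3)
def masks(c):
    h,s,v=cv2.split(cv2.cvtColor(c["img"],cv2.COLOR_BGR2HSV)); h=h.astype(int)
    return dict(orange=(h>5)&(h<18)&(s>150)&(v>120),yellow=(h>22)&(h<35)&(s>150)&(v>80),red=((h<4)|(h>175))&(s>170)&(v>120),
      green=(h>60)&(h<95)&(s>70)&(v>50),blue=(h>100)&(h<130)&(s>150),white=(s<60)&(v>190),dark=(v<60),purple=(h>130)&(h<165)&(s>60))
def rect(p): return cv2.minAreaRect(np.float32(p[:,:2]))
E
python3 - <<'E'
from h import *
for n in("scene","side"):
    c=cam(f"pics/{n}0.npz");P=cloud(c);m=masks(c);X,Y,Z=P[...,0],P[...,1],P[...,2]
    near=(c["depth"]>0)&(X>.3)&(X<1.0)&(abs(Y)<.6)
    print(n)
    t=m["dark"]&near&(abs(Z-.1)<.005); r=rect(P[t]);print("blocktop",t.sum(),r,cv2.boxPoints(r).round(3).tolist())
    t=m["orange"]&near&(abs(Z-.11)<.01);r=rect(P[t]);print("orange",t.sum(),r)
    t=near&(abs(Z-.11)<.004)&(m["orange"]|m["white"]);r=rect(P[t]);print("board",r)
    def blobs(t,k,mn=6):
        nn,l,st,ce=cv2.connectedComponentsWithStats(t.astype(np.uint8))
        for i in range(1,nn):
            if st[i,4]>=mn: q=P[l==i];print(k,st[i,4],ce[i].round(1),np.median(q,0).round(3),rect(q)[0])
    blobs(m["white"]&near&(Z>.165)&(Z<.185),"lid",30)
    blobs(m["green"]&near&(Z>.15),"greendot")
    blobs(m["red"]&near&(Z<.08),"red")
    blobs(m["purple"]&near,"purple",10)
    blobs(m["yellow"]&near&(Z>.05),"bin",30)
    blobs(near&(Z>.085)&(Z<.097)&(Y>.1),"knobtop")
    blobs(near&(Z>.04)&(Z<.055)&(Y>.1)&~m["yellow"]&(X>.5),"valvedisc",20)
    blobs(m["blue"]&near&(Z>.03),"bottle",30)
E
```

```text
scene
blocktop 6408 ((0.6049187183380127, 0.016862034797668457), (0.4225105941295624, 0.4439801871776581), 2.07766056060791) [[0.38600000739097595, 0.23100000619888306], [0.4020000100135803, -0.21299999952316284], [0.8240000009536743, -0.19699999690055847], [0.8080000281333923, 0.2460000067949295]]
orange 952 ((0.5223427414894104, -0.08913851529359818), (0.12310466170310974, 0.1605120748281479), 86.72059631347656)
board ((0.60451340675354, -0.08622479438781738), (0.3494737148284912, 0.15111243724822998), 1.3677054643630981)
lid 218 [326.8 208.6] [ 0.477 -0.048  0.176] (0.47532305121421814, -0.049390386790037155)
lid 235 [293.7 224.4] [ 0.573 -0.055  0.176] (0.5726526379585266, -0.05669128894805908)
greendot 11 [327. 208.] [ 0.474 -0.05   0.177] (0.4751003086566925, -0.05094532296061516)
greendot 12 [294.  223.5] [ 0.571 -0.056  0.177] (0.5707473158836365, -0.05691518634557724)
red 9 [325.2 342.8] [0.672 0.177 0.05 ] (0.6715072989463806, 0.17825733125209808)
bin 859 [448.7 339.3] [0.464 0.358 0.057] (0.45049718022346497, 0.34171736240386963)
bin 799 [394.5 436.8] [0.706 0.408 0.058] (
[... 1111 characters left out ...]

greendot 13 [299.  231.8] [ 0.472 -0.052  0.177] (0.47232866287231445, -0.053056441247463226)
red 19 [358.4 201.9] [0.669 0.178 0.049] (0.6683503985404968, 0.18113546073436737)
red 4895 [336.8 422.7] [ 0.498 -0.465  0.046] (0.49836915731430054, -0.4560418426990509)
bin 446 [359.8 148.5] [0.723 0.401 0.057] (0.7270606756210327, 0.43370383977890015)
bin 514 [277.2 174.4] [0.446 0.308 0.057] (0.44669315218925476, 0.3386906385421753)
knobtop 99 [354.7 180.4] [0.666 0.224 0.092] (0.666874349117279, 0.22649995982646942)
valvedisc 201 [354.1 195.9] [0.66  0.202 0.049] (0.6640127301216125, 0.22107979655265808)
bottle 580 [409.6 376.9] [ 0.648 -0.417  0.103] (0.6533095240592957, -0.4112095534801483)
```

Run:
```python
from h import *
for n in("scene","side"):
    c=cam(f"pics/{n}0.npz");P=cloud(c);m=masks(c);X,Y,Z=P[...,0],P[...,1],P[...,2]
    near=(c["depth"]>0)&(X>.3)&(X<1.0)&(Y<.1)&(Y>-.3)
    t=m["dark"]&near&(abs(Z-.1)<.006)
    nn,l,st,_=cv2.connectedComponentsWithStats(t.astype(np.uint8));k=1+st[1:,4].argmax();print(st[k],np.median(P[l==k],0))
    r=rect(P[l==k]);print("blocktop",r,cv2.boxPoints(r).round(3).tolist())
    # edges from pixel hull cast on z=.1
    hu=np.argwhere(l==k)[:,::-1];q=plane(c,hu,.1);r=rect(q);print(" plane",r,cv2.boxPoints(r).round(3).tolist())
    t=(m["orange"]&near&(abs(Z-.11)<.01));o=np.argwhere(t)[:,::-1];
    r=rect(plane(c,o,.11));print("orange plane",r,cv2.boxPoints(r).round(3).tolist())
    t=near&(Z>.105)&(Z<.118)&(m["orange"]|(c["img"].min(2)>120))&(X<.68);o=np.argwhere(t)[:,::-1];
    nn,l,st,_=cv2.connectedComponentsWithStats(t.astype(np.uint8));k=1+st[1:,4].argmax()
    r=rect(plane(c,np.argwhere(l==k)[:,::-1],.11));print("board plane",r,cv2.boxPoints(r).round(3).tolist())
    # knob
    t=near|True
    w=(c["depth"]>0)&(Z>.083)&(Z<.098)&(X>.6)&(X<.75)&(Y>.15)&(Y<.3);r=rect(P[w]);print("bar",w.sum(),r)
    w=(c["depth"]>0)&(Z>.02)&(Z<.098)&(X>.58)&(X<.76)&(Y>.13)&(Y<.32);r=rect(P[w]);print("valve",r);
    u,v=(342,355) if n=="scene" else (355,192)
    cv2.imwrite(f"pics/{n}_knob.png",cv2.resize(c["img"][v-40:v+40,u-50:u+50],None,fx=6,fy=6,interpolation=2))
a=cv2.imread("pics/scene_knob.png");b=cv2.imread("pics/side_knob.png");cv2.imwrite("pics/knob.png",cv2.resize(np.hstack([a,b]),(800,320)))
```

```text
[ 177  190  187  128 6509] [ 0.67499488 -0.07496852  0.10039046]
blocktop ((0.6089903712272644, -0.09499814361333847), (0.421464204788208, 0.22187022864818573), 1.7728379964828491) [[0.39500001072883606, 0.008999999612569809], [0.4020000100135803, -0.21199999749660492], [0.8230000138282776, -0.19900000095367432], [0.8159999847412109, 0.02199999988079071]]
 plane ((0.6108258366584778, -0.09347540885210037), (0.42062780261039734, 0.22434212267398834), 1.4881635904312134) [[0.39800000190734863, 0.013000000268220901], [0.40299999713897705, -0.210999995470047], [0.8240000009536743, -0.20000000298023224], [0.8180000185966492, 0.024000000208616257]]
orange plane ((0.5206689238548279, -0.09039473533630371), (0.11966465413570404, 0.15836626291275024), 87.11396026611328) [[0.4390000104904175, -0.1459999978542328], [0.597000002861023, -0.15399999916553497], [0.6029999852180481, -0.03500000014901161], [0.4449999928474426, -0.027000000700354576]]
board plane ((0.5231025815010071, -0.08761248737573624), (0.14470869302749634, 0.1819506138563156), 87.10792541503906) [[0.42899999022483826, -0.1550000
[... 1146 characters left out ...]
4390000104904175, -0.07900000363588333], [0.597000002861023, -0.09000000357627869], [0.6010000109672546, -0.03500000014901161], [0.4429999887943268, -0.024000000208616257]]
board plane ((0.5201045274734497, -0.09298340976238251), (0.14592859148979187, 0.18213984370231628), 87.05946350097656) [[0.42500001192092896, -0.16099999845027924], [0.6069999933242798, -0.17100000381469727], [0.6150000095367432, -0.02500000037252903], [0.43299999833106995, -0.014999999664723873]]
bar 114 ((0.6670097708702087, 0.2255116105079651), (0.022465316578745842, 0.053914859890937805), 68.65099334716797)
valve ((0.6647704243659973, 0.2212364375591278), (0.07826521247625351, 0.07842844724655151), 46.20050811767578)
```

View pics/knob.png

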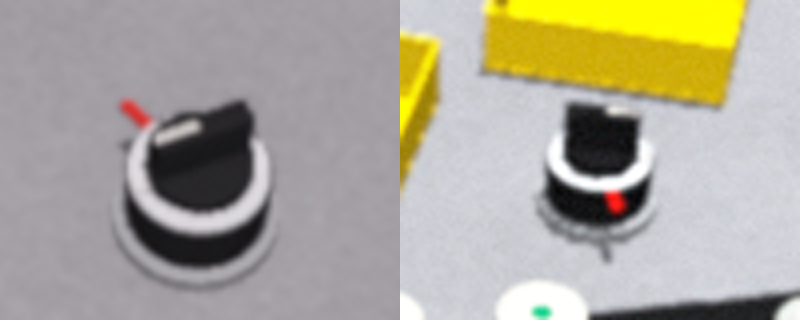

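```bash
cat > go.py <<'E'
# usage: go.py x y z [yaw of jaw axis deg, tool down] -> travel, turn in tool units
import sys,json
from h import *
s=read_state();p=s["eef_pos"];Q=R.from_quat(s["eef_rot"])
open("log.jsonl","a").write(json.dumps([list(map(float,s[k])) for k in("joints","eef_pos","eef_rot")])+"\n")
a=[float(v) for v in sys.argv[1:]]
t=Q.inv().apply(np.array(a[:3])-p)/.025
M=Q.as_matrix();print("t",round(s["time"],2),"pos",p.round(4),"x",M[:,0].round(3),"y",M[:,1].round(3),"z",M[:,2].round(3),"j",s["joints"].round(3),"F",s["ft_force"].round(1),"w",round(s["gripper_width"],4))
if len(a)==4:
    y=np.array([np.cos(np.radians(a[3])),np.sin(np.radians(a[3])),0])
    if y@M[:,1]<0:y=-y
    z=np.array([0,0,-1.]);G=R.from_matrix(np.c_[np.cross(y,z),y,z]);print("turn",((Q.inv()*G).as_rotvec(degrees=True)/5).round(2))
print("travel",t.round(2))
E
python3 go.py 0.474 -.053 .231 90
```

```text
t 0.1 pos [0.2049 0.5636 0.2306] x [-0.94   0.342  0.   ] y [ 0.342  0.94  -0.001] z [-0.001 -0.001 -1.   ] j [1.004 0.105 0.097 1.564 0.    1.353] F [-0.4  0.2 -0.1] w 0.0852
turn [-0.01 -0.01 -4.  ]
travel [-18.55 -19.5    0.  ]
```

```bash
python3 go.py 0.669 .2275 .20 73|tail -2; python3 -m handwheel '{"fingers":[1,1,1,1,1,1,1,1,1,1],"travel":[[-22,4.9,1.2],[-22,-15.7,1.2],[-22,-15.7,1.2],[-22,-15.7,1.2],[-22,-15.7,1.2],[-22,-15.7,1.2],[-22,-15.7,1.2],[-22,-15.7,1.2],[-22,-15.7,1.2],[-22,-15.7,1.2]],"turn":[[0,0,0],[0,0,0],[0,0,0],[0,0,0],[0,0,0],[0,0,0],[0,0,0],[0,0,0],[0,0,0],[0,0,0]]}'
```

```text
turn [-0.01 -0.   -0.6 ]
travel [-22.04  -6.29   1.23]
time: 1.35
eef_pos: [0.5512, 0.0687, 0.2041]
eef_rot: [0.174, 0.985, 0.0, -0.0]
ft_force: [0.4, 0.4, -0.5]
gripper_width: 0.0853
```

```bash
python3 go.py 0.669 .2275 .22 73
```

```text
t 1.35 pos [0.5512 0.0687 0.2041] x [-0.94   0.342  0.   ] y [0.342 0.94  0.   ] z [-0.  0. -1.] j [-0.112 -0.036 -0.095  1.512  0.     0.237] F [ 0.4  0.4 -0.5] w 0.0853
turn [ 0.  -0.  -0.6]
travel [-2.25  7.58 -0.63]
```

```bash
python3 -m handwheel '{"fingers":[1,1,1,1,1,1],"travel":[[-2.25,7.58,-0.63],[-2.25,7.58,-0.63],[-2.25,7.58,-0.63],[-2.25,7.58,-0.63],[-2.25,7.58,-0.63],[-2.25,7.58,-0.63]],"turn":[[0,0,-0.6],[0,0,-0.6],[0,0,-0.6],[0,0,-0.6],[0,0,-0.6],[0,0,-0.6]]}'
python3 - <<'E'
from h import *
c=capture("wrist");cv2.imwrite("pics/wrist1.png",c["img"]);np.savez("pics/wrist1.npz",**c)
print(c["cam_to_world"].round(3).tolist(),c["k1"],read_state()["joints"])
E
python3 go.py .669 .2275 .22 73
```

```text
time: 2.1
eef_pos: [0.6679, 0.2289, 0.2202]
eef_rot: [0.148, 0.989, -0.0, -0.0]
ft_force: [-0.3, 0.1, 0.5]
gripper_width: 0.0858
[[0.293, 0.918, 0.267, 0.601], [0.956, -0.281, -0.082, 0.249], [-0.001, 0.279, -0.96, 0.362], [0.0, 0.0, 0.0, 1.0]] -0.04552659617345458 [ 1.45317902e-01  4.44582442e-01  4.74459246e-01  1.60041934e+00
 -4.19841968e-05  4.42573964e-01]
t 2.15 pos [0.6679 0.2287 0.2206] x [-0.956  0.293 -0.   ] y [0.293 0.956 0.   ] z [ 0. -0. -1.] j [ 0.145  0.445  0.474  1.6   -0.     0.443] F [ 0.5 -0.1 -0.1] w 0.0854
turn [ 0.    0.   -0.01]
travel [-0.06 -0.03  0.02]
```

View pics/wrist1.png

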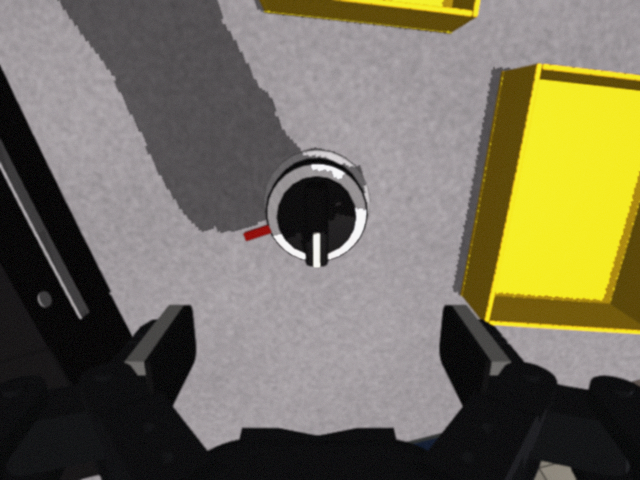

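Run:
```python
from h import *
c=cam("pics/wrist1.npz");P=cloud(c);m=masks(c);Z=P[...,2]
roi=np.zeros((480,640),bool);roi[140:275,240:380]=1
for lo,hi in((.086,.098),(.058,.068),(.045,.052)):
    w=roi&(Z>lo)&(Z<hi);print(lo,w.sum(),np.median(P[w],0).round(4),rect(P[w]),cv2.minEnclosingCircle(np.float32(P[w][:,:2])))
w=roi&m["red"];q=np.argwhere(w)[:,::-1];print("red",w.sum(),P[w].mean(0),rect(plane(c,q,.05)),np.median(P[w],0))
w=roi&m["white"]&(Z>.085);q=np.argwhere(w)[:,::-1];print("ptr",w.sum(),rect(plane(c,q,.092)),q.mean(0))
```

```text
0.086 1838 [0.6685 0.2272 0.0911] ((0.6699928641319275, 0.22668017446994781), (0.015388648957014084, 0.05544429272413254), 73.38520050048828) ((0.6702131628990173, 0.22714903950691223), 0.02819589525461197)
0.058 3188 [0.6687 0.2312 0.0612] ((0.6694753170013428, 0.2273073047399521), (0.05906642973423004, 0.05773872882127762), 72.37019348144531) ((0.6704251766204834, 0.22682854533195496), 0.03002285212278366)
0.045 3145 [0.6597 0.2293 0.0481] ((0.6730170845985413, 0.22387471795082092), (0.0792577862739563, 0.08741554617881775), 40.40129852294922) ((0.6710461378097534, 0.2166001945734024), 0.049981486052274704)
red 190 [0.67123914 0.17791457 0.04837916] ((0.6709079742431641, 0.17830726504325867), (0.005997051950544119, 0.0200361255556345), 0.8298040628433228) [0.67119078 0.17791176 0.0483985 ]
ptr 201 ((0.6721606254577637, 0.24137137830257416), (0.02421346865594387, 0.06627307832241058), 51.6692008972168) [317.1840796 249.2238806]
```

```bash
python3 -m handwheel '{"fingers":[1,1,1,1,0,0,0,0,0,0],"travel":[[-0.1,-0.05,2.5],[-0.1,-0.05,5],[-0.1,-0.05,6.15],[-0.1,-0.05,6.15],[-0.1,-0.05,6.15],[-0.1,-0.05,6.15],[-0.1,-0.05,6.15],[-0.1,-0.05,6.15],[-0.1,-0.05,6.15],[-0.1,-0.05,6.15]],"turn":[[0,0,-0.1],[0,0,-0.1],[0,0,-0.1],[0,0,-0.1],[0,0,-0.1],[0,0,-0.1],[0,0,-0.1],[0,0,-0.1],[0,0,-0.1],[0,0,-0.1]]}' 40; python3 go.py .670 .2268 .066 73.4
```

```text
time: 3.4
eef_pos: [0.6706, 0.2273, 0.0673]
eef_rot: [0.144, 0.99, -0.0, 0.0]
ft_force: [-1.8, -2.6, 5.3]
gripper_width: 0.0152
t 3.4 pos [0.6706 0.2273 0.0673] x [-0.959  0.284 -0.001] y [ 0.284  0.959 -0.   ] z [ 0.001 -0.001 -1.   ] j [ 1.430e-01  4.630e-01  2.200e-01  1.327e+00 -1.000e-03  4.310e-01] F [-1.8 -2.6  5.3] w 0.0152
turn [-0.    0.01  0.02]
travel [ 0.02 -0.02  0.05]
```

```bash
python3 -m handwheel '{"fingers":[0,0,0,0,0,0,0,0,0,0],"travel":[[0,0,-0.04],[0,0,-0.04],[0,0,-0.04],[0,0,-0.04],[0,0,-0.04],[0,0,-0.04],[0,0,-0.04],[0,0,-0.04],[0,0,-0.04],[0,0,-0.04]],"turn":[[0,0,2],[0,0,4],[0,0,6],[0,0,8],[0,0,10],[0,0,12],[0,0,14],[0,0,14.5],[0,0,14.5],[0,0,14.5]]}'; python3 go.py .670 .2268 .066 1;
python3 -m handwheel '{"fingers":[1,1,1,1,1,1,1],"travel":[[0,0,0],[0,0,0],[0,0,-1],[0,0,-3],[0,0,-5],[0,0,-6],[0,0,-6]],"turn":[[0,0,0],[0,0,0],[0,0,0],[0,0,0],[0,0,0],[0,0,0],[0,0,0]]}'
python3 - <<'E'
from h import *
c=capture("wrist");cv2.imwrite("pics/wrist2.png",c["img"]);P=cloud(c);m=masks(c);X,Y,Z=P[...,0],P[...,1],P[...,2]
roi=(abs(X-.67)<.06)&(abs(Y-.2268)<.07)&(c["depth"]>0)
w=roi&(Z>.086)&(Z<.098);print("bar",w.sum(),rect(P[w]))
w=roi&m["red"];print("red",w.sum(),np.median(P[w],0),rect(P[w]))
E
python3 go.py .474 -.053 .22 90
```

```text
time: 4.65
eef_pos: [0.6698, 0.2265, 0.0674]
eef_rot: [0.701, 0.713, -0.001, 0.0]
ft_force: [-4.0, -4.6, 2.1]
gripper_width: 0.0154
t 4.65 pos [0.6698 0.2265 0.0674] x [-0.017  1.    -0.002] y [ 1.     0.017 -0.001] z [-0.001 -0.002 -1.   ] j [ 0.143  0.463  0.22   1.329 -0.002  1.696] F [-4.  -4.6  2.1] w 0.0154
turn [-0.01  0.02 -0.01]
travel [0.01 0.01 0.06]
time: 5.52
eef_pos: [0.6715, 0.228, 0.2202]
eef_rot: [0.701, 0.713, 0.002, 0.001]
ft_force: [-0.1, -0.1, -0.4]
gripper_width: 0.0855
bar 1880 ((0.6703949570655823, 0.2269899547100067), (0.015749895945191383, 0.05605514347553253), 1.3164142370224)
red 135 [0.6715391  0.17529173 0.04830614] ((0.6718783378601074, 0.17536543309688568), (0.005670699290931225, 0.01597130112349987), 0.8083096146583557)
t 5.58 pos [0.6708 0.2278 0.2178] x [-0.018  1.     0.   ] y [1.    0.018 0.002] z [ 0.002  0.    -1.   ] j [0.143 0.45  0.476 1.596 0.    1.696] F [-0.1 -0.6 -0.5] w 0.0852
turn [ 2.000e-02  1.000e-02 -1.779e+01]
travel [-11.09  -8.07  -0.1 ]
```

```bash
python3 - <<'E'
from h import *
c=cam("pics/side0.npz");P=cloud(c)
print("dish",plane(c,[[242,368],[280,370],[260,352]],.04).round(3).tolist(),"case",plane(c,[[302,382],[356,378],[375,455],[316,470]],.045).round(3).tolist(),"base",plane(c,[[85,300],[165,285]],0).round(3).tolist())
E
python3 go.py .474 -.054 .21 60
```

```text
dish [[0.315, -0.313, 0.04], [0.396, -0.329, 0.04], [0.356, -0.279, 0.04]] case [[0.44, -0.366, 0.045], [0.554, -0.373, 0.045], [0.559, -0.535, 0.045], [0.445, -0.547, 0.045]] base [[-0.074, -0.044, 0.0], [0.122, -0.021, 0.0]]
t 5.58 pos [0.6708 0.2278 0.2178] x [-0.018  1.     0.   ] y [1.    0.018 0.002] z [ 0.002  0.    -1.   ] j [0.143 0.45  0.476 1.596 0.    1.696] F [-0.1 -0.6 -0.5] w 0.0852
turn [  0.02   0.   -11.79]
travel [-11.13  -8.07   0.3 ]
```

```bash
python3 -m handwheel '{"fingers":[1,1,1,1,1,1,1,1],"travel":[[-11.13,-8.07,0.3],[-11.13,-8.07,0.3],[-11.13,-8.07,0.3],[-11.13,-8.07,0.3],[-11.13,-8.07,0.3],[-11.13,-8.07,0.3],[-11.13,-8.07,0.3],[-11.13,-8.07,0.3]],"turn":[[0,0,-11.8],[0,0,-11.8],[0,0,-11.8],[0,0,-11.8],[0,0,-11.8],[0,0,-11.8],[0,0,-11.8],[0,0,-11.8]]}'; python3 go.py .474 -.054 .13 60
python3 - <<'E'
from h import *
c=capture("side");P=cloud(c);m=masks(c)
for c in(c,capture("scene")):
    P=cloud(c);m=masks(c);nn,l,st,ce=cv2.connectedComponentsWithStats((m["green"]&(P[...,2]>.15)&(P[...,2]<.2)&(abs(P[...,1])<.2)).astype(np.uint8))
    for i in range(1,nn):
        if st[i,4]>4: print(st[i,4],plane(c,ce[i],.175).round(3))
E
```

```text
time: 6.58
eef_pos: [0.4733, -0.0538, 0.2087]
eef_rot: [0.259, 0.966, 0.0, -0.001]
ft_force: [-0.0, -0.4, -1.1]
gripper_width: 0.085
t 6.58 pos [ 0.4733 -0.0538  0.2087] x [-0.865  0.501  0.001] y [0.501 0.865 0.   ] z [-0.001  0.001 -1.   ] j [-0.389 -0.278 -0.306  1.545  0.     0.136] F [-0.  -0.4 -1.1] w 0.085
turn [ 0.   -0.02 -0.02]
travel [-0.03  0.01  3.15]
12 [[ 0.57  -0.056  0.175]]
17 [[ 0.473 -0.05   0.175]]
12 [[ 0.474 -0.052  0.175]]
10 [[ 0.571 -0.058  0.175]]
```

```bash
python3 -m handwheel '{"fingers":[1,1,0,0,0,0,0,0,0],"travel":[[0,0.05,2],[0,0.05,3.15],[0,0.05,3.15],[0,0.05,3.15],[0,0.05,3.15],[0,0.05,3.15],[0,0.05,3.15],[0,0.05,1],[0,0.05,-1]],"turn":[[0,0,0],[0,0,0],[0,0,0],[0,0,0],[0,0,0],[0,0,0],[0,0,0],[0,0,0],[0,0,0]]}' 30; python3 go.py .20 .45 .23 60
```

```text
time: 7.8
eef_pos: [0.4736, -0.053, 0.2361]
eef_rot: [0.259, 0.966, 0.0, -0.0]
ft_force: [0.9, -1.1, -1.0]
gripper_width: 0.0511
t 7.8 pos [ 0.4736 -0.053   0.2361] x [-0.866  0.5    0.001] y [ 0.5    0.866 -0.   ] z [-0.001  0.    -1.   ] j [-0.387 -0.272 -0.251  1.593 -0.     0.137] F [ 0.9 -1.1 -1. ] w 0.0511
turn [-0.   -0.01  0.  ]
travel [19.54 11.95  0.26]
```

```bash
python3 -m handwheel '{"fingers":[0,0,0,0,0,0,0,0,0,0],"travel":[[19.5,12,0],[19.5,12,0],[19.5,12,0],[19.5,12,0],[19.5,12,0],[19.5,12,0],[19.5,12,0],[19.5,12,0],[19.5,12,0],[19.5,12,0]],"turn":[[0,0,0],[0,0,0],[0,0,0],[0,0,0],[0,0,0],[0,0,0],[0,0,0],[0,0,0],[0,0,0],[0,0,0]]}'; python3 go.py .20 .45 .022 60
```

```text
time: 9.05
eef_pos: [0.1994, 0.4525, 0.2344]
eef_rot: [0.257, 0.967, -0.0, -0.0]
ft_force: [-0.1, -0.1, -1.3]
gripper_width: 0.0513
t 9.05 pos [0.1994 0.4525 0.2344] x [-0.868  0.496  0.001] y [ 0.496  0.868 -0.001] z [-0.001 -0.    -1.   ] j [ 0.89  -0.217 -0.207  1.581  0.     1.409] F [-0.1 -0.1 -1.3] w 0.0513
turn [-0.01 -0.01  0.05]
travel [-0.08 -0.07  8.49]
```

```bash
python3 -m handwheel '{"fingers":[0,0,0,0,0,0,1,1,1,1],"travel":[[0,0,2.5],[0,0,5],[0,0,7.5],[0,0,8.3],[0,0,8.45],[0,0,8.45],[0,0,8.45],[0,0,8.45],[0,0,6],[0,0,2]],"turn":[[0,0,0],[0,0,0],[0,0,0],[0,0,0],[0,0,0],[0,0,0],[0,0,0],[0,0,0],[0,0,0],[0,0,0]]}'; python3 go.py .571 -.057 .225 60
```

```text
time: 10.3
eef_pos: [0.2014, 0.45, 0.1489]
eef_rot: [0.259, 0.966, -0.0, -0.0]
ft_force: [1.9, 1.1, 0.1]
gripper_width: 0.0859
t 10.3 pos [0.2014 0.45   0.1489] x [-0.866  0.5    0.   ] y [ 0.5    0.866 -0.001] z [-0. -0. -1.] j [ 0.884 -0.226 -0.369  1.427  0.     1.407] F [1.9 1.1 0.1] w 0.0859
turn [-0.01 -0.    0.  ]
travel [-22.94 -10.18  -3.04]
```

```bash
python3 -m handwheel '{"fingers":[1,1,1,1,1,1,1,1,1,1],"travel":[[0,0,-2.5],[-23,-10.2,-3],[-23,-10.2,-3],[-23,-10.2,-3],[-23,-10.2,-3],[-23,-10.2,-3],[-23,-10.2,-3],[-23,-10.2,-3],[-23,-10.2,-3],[-23,-10.2,-3]],"turn":[[0,0,0],[0,0,0],[0,0,0],[0,0,0],[0,0,0],[0,0,0],[0,0,0],[0,0,0],[0,0,0],[0,0,0]]}'; python3 go.py .571 -.057 .13 60
python3 - <<'E'
from h import *
for n in("side","scene"):
    c=capture(n);cv2.imwrite(f"pics/{n}1.png",c["img"])
    P=cloud(c);m=masks(c);nn,l,st,ce=cv2.connectedComponentsWithStats((m["green"]&(P[...,2]>.05)&(P[...,2]<.2)&(P[...,1]>-.3)&(P[...,0]>0)).astype(np.uint8))
    for i in range(1,nn):
        if st[i,4]>4: q=P[l==i].mean(0);print(n,st[i,4],plane(c,ce[i],.175 if q[2]>.12 else .065).round(3))
E
```

```text
time: 11.55
eef_pos: [0.5344, -0.0061, 0.2218]
eef_rot: [0.259, 0.966, 0.0, 0.001]
ft_force: [0.8, 1.0, 0.4]
gripper_width: 0.0858
t 11.55 pos [ 0.5344 -0.0061  0.2218] x [-0.866  0.5   -0.001] y [0.5   0.866 0.001] z [ 0.002 -0.    -1.   ] j [-0.256 -0.1   -0.124  1.545  0.     0.267] F [0.8 1.  0.4] w 0.0858
turn [ 0.01  0.02 -0.  ]
travel [-2.28 -1.03  3.68]
side 12 [[ 0.57  -0.056  0.175]]
scene 11 [[ 0.571 -0.058  0.175]]
scene 11 [[0.201 0.451 0.065]]
```

```bash
python3 -m handwheel '{"fingers":[1,1,1,1],"travel":[[-2.28,-1.03,0.3],[-2.28,-1.03,0.3],[-2.28,-1.03,0.3],[-2.28,-1.03,0.3]],"turn":[[0,0,0],[0,0,0],[0,0,0],[0,0,0]]}'; python3 go.py .571 -.057 .13 60
```

```text
time: 12.15
eef_pos: [0.5695, -0.0538, 0.2145]
eef_rot: [0.258, 0.966, 0.0, 0.001]
ft_force: [-0.0, -0.3, 0.1]
gripper_width: 0.0851
t 12.15 pos [ 0.5695 -0.0538  0.2145] x [-0.867  0.499 -0.001] y [0.499 0.867 0.   ] z [ 0.001 -0.    -1.   ] j [-0.323  0.014 -0.027  1.529  0.     0.199] F [-0.  -0.3  0.1] w 0.0851
turn [0.01 0.01 0.02]
travel [-0.11 -0.08  3.38]
```

```bash
python3 -m handwheel '{"fingers":[1,1,0,0,0,0,0,0,0],"travel":[[-0.1,-0.08,2],[-0.1,-0.08,3.38],[-0.1,-0.08,3.38],[-0.1,-0.08,3.38],[-0.1,-0.08,3.38],[-0.1,-0.08,3.38],[-0.1,-0.08,3.38],[-0.1,-0.08,1],[-0.1,-0.08,-1]],"turn":[[0,0,0],[0,0,0],[0,0,0],[0,0,0],[0,0,0],[0,0,0],[0,0,0],[0,0,0],[0,0,0]]}'; python3 go.py .09 .47 .24 60
```

```text
time: 13.28
eef_pos: [0.5708, -0.0578, 0.2409]
eef_rot: [0.259, 0.966, 0.0, 0.0]
ft_force: [0.8, -0.8, -1.3]
gripper_width: 0.0516
t 13.28 pos [ 0.5708 -0.0578  0.2409] x [-0.866  0.5   -0.001] y [0.5   0.866 0.   ] z [ 0.001 -0.    -1.   ] j [-0.329  0.025  0.032  1.577  0.     0.195] F [ 0.8 -0.8 -1.3] w 0.0516
turn [0.   0.01 0.  ]
travel [2.721e+01 8.670e+00 2.000e-02]
```

```bash
python3 -m handwheel '{"fingers":[0,0,0,0,0,0,0,0,0,0],"travel":[[27.2,8.7,0],[27.2,8.7,0],[27.2,8.7,0],[27.2,8.7,0],[27.2,8.7,0],[27.2,8.7,0],[27.2,8.7,0],[27.2,8.7,0],[27.2,8.7,0],[27.2,8.7,0]],"turn":[[0,0,0],[0,0,0],[0,0,0],[0,0,0],[0,0,0],[0,0,0],[0,0,0],[0,0,0],[0,0,0],[0,0,0]]}' >/dev/null; python3 go.py .09 .47 .022 60
```

```text
t 14.53 pos [0.1488 0.4062 0.2397] x [-0.866  0.5   -0.   ] y [0.5   0.866 0.002] z [ 0.002  0.002 -1.   ] j [ 0.915 -0.413 -0.357  1.625 -0.     1.439] F [ 1.1  0.5 -1.1] w 0.0511
turn [0.03 0.01 0.  ]
travel [3.32 1.01 8.71]
```

```bash
python3 -m handwheel '{"fingers":[0,0,0,0,0,0,0,0],"travel":[[3.3,1,0],[3.3,1,0],[3.3,1,1],[3.3,1,3.5],[3.3,1,6],[3.3,1,7],[3.3,1,7],[3.3,1,7]],"turn":[[0,0,0],[0,0,0],[0,0,0],[0,0,0],[0,0,0],[0,0,0],[0,0,0],[0,0,0]]}' >/dev/null; python3 go.py .09 .47 .022 60
```

```text
t 15.53 pos [0.0919 0.4686 0.0656] x [-0.866  0.5    0.   ] y [0.5   0.866 0.003] z [ 0.001  0.002 -1.   ] j [ 1.102 -0.244 -0.538  1.275 -0.     1.626] F [ 0.3  0.5 -0.5] w 0.0513
turn [ 0.03 -0.    0.  ]
travel [0.1  0.01 1.74]
```

Now lower and release, then fit the arm's kinematics from the logged poses.

```bash
python3 -m handwheel '{"fingers":[0,0,0,1,1,1,1,1],"travel":[[0,0,1.5],[0,0,1.72],[0,0,1.72],[0,0,1.72],[0,0,1.72],[0,0,0],[0,0,-3],[0,0,-5]],"turn":[[0,0,0],[0,0,0],[0,0,0],[0,0,0],[0,0,0],[0,0,0],[0,0,0],[0,0,0]]}'; python3 go.py .09 .47 .022 60
cat > kin.py <<'E'
from h import *
import json
from scipy.optimize import least_squares
# unknowns: r0,h,L1,L2 ; wrist d5 (along j5 axis), D (tool), d4 lateral
def fk(j,p):
    h,L1,L2,a2,d5,D,d4=p
    up=np.array([np.sin(j[1]),0,np.cos(j[1])]); g=j[1]-j[2]; f=np.array([np.cos(g),0,-np.sin(g)]); n=np.array([np.sin(g),0,np.cos(g)])
    W=np.array([0,0,h])+L1*up+L2*f+a2*n+np.array([0,d4,0])
    q=g+j[3]; B=R.from_euler('y',q)  # x axis -> tool dir at j5=0
    T=B*R.from_euler('z',j[4]*S5)
    W=W+B.apply([0,0,d5])+T.apply([D,0,0])
    A=R.from_euler('z',j[0])
    return A.apply(W),(A*T)
S5=-1
if __name__=="__main__":
    L=[json.loads(l) for l in open("log.jsonl")]
    f=lambda p:np.concatenate([fk(j,p)[0]-e for j,e,_ in L]+[.002*(np.array(p)-P0)])
    P0=np.array([.3,.5,.45,0,.1,.25,.13])
    s=least_squares(f,P0);print(s.x.round(4),abs(s.fun[:-7]).max(),len(L))
E
python3 kin.py
```

```text
time: 16.52
eef_pos: [0.0913, 0.4673, 0.1908]
eef_rot: [0.259, 0.966, 0.0, 0.0]
ft_force: [1.7, -0.3, 0.1]
gripper_width: 0.0852
t 16.52 pos [0.0913 0.4673 0.1908] x [-0.866  0.5    0.   ] y [0.5   0.866 0.001] z [ 0.  0. -1.] j [ 1.102 -0.284 -0.343  1.511  0.     1.626] F [ 1.7 -0.3  0.1] w 0.0852
turn [ 0.01 -0.    0.  ]
travel [0.1  0.07 6.75]
[2.070e-01 3.371e-01 5.505e-01 4.540e-02 1.000e-04 3.526e-01 1.296e-01] 0.0011165068518950438 18
```

```bash
python3 -m handwheel '{"fingers":[1,1,1,1,1,1,1],"travel":[[0,0,-2],[0,0,-4],[0,0,-6],[0,0,-6],[0,0,-6],[0,0,-6],[0,0,-6]],"turn":[[0,0,0],[0,0,0],[4,0,0],[7,0,0],[7,0,0],[7,0,0],[7,0,0]]}' >/dev/null; python3 go.py .09 .47 .3; python3 -m handwheel '{"fingers":[1,1,1,1,1,1,1],"travel":[[0,0,0],[0,0,0],[0,0,0],[0,0,0],[0,0,0],[0,0,0],[0,0,0]],"turn":[[-2,3,0],[-4,6,0],[-7,8,0],[-7,8,0],[-7,8,0],[-7,8,0],[-7,8,0]]}' >/dev/null; python3 go.py .09 .47 .3;python3 -m handwheel '{"fingers":[1,1,1,1,1,1,1,1],"travel":[[0,0,0],[0,0,0],[0,0,0],[0,0,0],[0,0,0],[0,0,0],[0,0,0],[0,0,0]],"turn":[[0,-2,0],[0,-4,0],[0,-6,0],[0,-8,0],[0,-10,0],[0,-12,0],[0,-14,0],[0,-14,0]]}' >/dev/null; python3 go.py .09 .47 .3;python3 kin.py
cat >> kin.py <<'E'
    for S5 in(1,-1):
        s=least_squares(f,P0);print(S5,s.x.round(4),abs(s.fun[:-7]).max())
        for j,e,q in L[-3:]:
            a,T=fk(j,s.x); print((a-e).round(4),"tooldir fk",T.apply([1,0,0]).round(3),R.from_quat(q).apply([0,0,1]).round(3))
E
python3 kin.py
```

```text
t 17.4 pos [0.0853 0.4482 0.2775] x [-0.864  0.503  0.005] y [ 0.428  0.739 -0.52 ] z [-0.265 -0.448 -0.854] j [1.079 0.346 0.339 2.11  0.022 1.599] F [-0.6  0.1  0.8] w 0.0854
travel [ 0.28  0.26 -1.21]
t 18.27 pos [0.0859 0.4493 0.2829] x [-0.599  0.507  0.62 ] y [0.663 0.748 0.03 ] z [-0.448  0.429 -0.784] j [ 0.623 -0.502 -0.464  1.752  0.657  1.289] F [ 0.1 -0.1  1.5] w 0.0856
travel [ 0.75  0.75 -0.25]
t 19.27 pos [0.0833 0.4512 0.2776] x [-0.631  0.569 -0.526] y [0.66  0.751 0.021] z [ 0.407 -0.334 -0.85 ] j [ 1.407  0.084  0.066  1.853 -0.474  2.207] F [ 0.5  0.4 -0.7] w 0.0852
travel [-0.21  0.76 -0.9 ]
[-0.2328  0.2987  0.5738  0.1564 -0.0481 -0.0216  0.132 ] 0.18403193166351128 21
[-0.2328  0.2987  0.5738  0.1564 -0.0481 -0.0216  0.132 ] 0.18403193166351128 21
1 [0.1902 0.3312 0.5428 0.067  0.0026 0.3517 0.1292] 0.035208814864048144
[ 0.0181  0.0352 -0.0143] tooldir fk [-0.265 -0.448 -0.854] [-0.265 -0.448 -0.854]
[-0.0078  0.0302  0.0088] tooldir fk [-0.448  0.429 -0.784] [-0.448  0.429 -0.784]
[0.0259 0.019  0.0002] tooldir fk [ 0.407 -0.334 -0.85 ] [ 0.407 -0.334 -0.85 ]
-1 [-0.2328  0.2987  0.5738  0.1564 -0.0481 -0.0216  0.132 ] 0.18403193166351128
[ 0.103   0.184  -0.0335] tooldir fk [-0.226 -0.469 -0.854] [-0.265 -0.448 -0.854]
[ 0.137  -0.1104 -0.0522] tooldir fk [ 0.264 -0.562 -0.784] [-0.448  0.429 -0.784]
[-0.1125  0.1226 -0.0341] tooldir fk [-0.493 -0.186 -0.85 ] [ 0.407 -0.334 -0.85 ]
```

```bash
cat > kin.py <<'E'
from h import *
import json
from scipy.optimize import least_squares
def fk(j,p):
    h,r0,L1,a1,L2,a2,d4,wx,wz,D,ey,ez=p
    g=j[1]-j[2]
    W=np.array([r0,d4,h])+R.from_euler('y',j[1]).apply([a1,0,L1])+R.from_euler('y',g).apply([L2,0,a2])
    B=R.from_euler('y',g+j[3]);T=B*R.from_euler('z',j[4])
    A=R.from_euler('z',j[0])
    return A.apply(W+B.apply([wx,0,wz])+T.apply([D,ey,ez])),A*T
P0=np.array([.3,0,.5,0,.45,0,.13,0,0.,.3,0,0])
def fit():
    L=[json.loads(l) for l in open("log.jsonl")]
    f=lambda p:np.concatenate([fk(j,p)[0]-e for j,e,_ in L]+[.002*(np.array(p)-P0)])
    s=least_squares(f,P0);return s.x,abs(s.fun[:-12]),L
if __name__=="__main__":
    x,r,L=fit();print(x.round(4),r.max(),r[-9:].round(4))
    np.save("kin.npy",x)
E
python3 kin.py
```

```text
[ 0.2963  0.      0.3371  0.      0.5505  0.0454  0.1296  0.1386 -0.
  0.3033  0.     -0.    ] 6.638328214902955e-07 [0. 0. 0. 0. 0. 0. 0. 0. 0.]
```

```bash
cat > ik.py <<'E'
from kin import *
x0=np.load("kin.npy")
lo=np.array([-2.99,-.84,-1.1,-1.84,-1.51,-3.14])+.01;hi=np.array([2.99,1.86,1.16,2.11,1.56,3.14])-.01
def ik(pos,yaw,tilt):
    d=np.array([np.cos(tilt)*np.cos(yaw),np.cos(tilt)*np.sin(yaw),-np.sin(tilt)]);best=None
    for st in([0.2,.2,-.8,-.5,-1.4],[.3,0,-.5,1,-1.4],[.2,.8,0,.5,-1.4]):
        s=least_squares(lambda j:np.r_[(fk(j,x0)[0]-pos)*10,fk(j,x0)[1].apply([1,0,0])-d],np.clip(st,lo[:5],hi[:5]),bounds=(lo[:5],hi[:5]))
        if best is None or s.cost<best.cost:best=s
    return best.x,np.sqrt(2*best.cost)
if __name__=="__main__":
    L=[json.loads(l) for l in open("log.jsonl")]
    for j,e,q in L[::4]+L[-3:]:
        v=fk(j,x0)[1].inv().apply(R.from_quat(q).apply([0,1,0]));print(round(np.degrees(np.arctan2(v[2],v[1])-j[5]),1),round(np.degrees(np.arctan2(v[2],v[1])+j[5]),1),v.round(2))
    for X in(.48,.54,.58,.62):
      for yaw in(-60,-64,-68,-70,-72,-76):
        for z in(.105,.24):
          for t in(0,3):
            j,r=ik(np.array([X,.03,z]),np.radians(yaw),np.radians(t))
            if r<2e-3:
                p=np.degrees(j[1]-j[2]+j[3]);A=R.from_euler('z',j[0]); g=j[1]-j[2]
                z4=.2963+.3371*np.cos(j[1])-.5505*np.sin(g)+.0454*np.cos(g)
                print(X,yaw,z,t,j.round(2),"p",p.round(),"z4",z4.round(3))
E
python3 ik.py
```

```text
0.0 155.1 [-0.    0.22  0.98]
0.0 49.4 [0.   0.91 0.42]
-0.0 15.6 [-0.    0.99  0.14]
-0.0 30.6 [-0.    0.96  0.26]
0.0 186.3 [-0.   -0.05  1.  ]
0.0 252.9 [ 0.   -0.59  0.8 ]
0.0 183.2 [ 0.   -0.03  1.  ]
-0.0 147.8 [-0.    0.28  0.96]
0.0 252.9 [ 0.   -0.59  0.8 ]
0.48 -60 0.105 0 [ 0.43  0.26 -1.03 -1.29 -1.48] p 0.0 z4 0.105
0.48 -68 0.105 3 [ 0.43  0.46 -0.37  1.47 -1.5 ] p 131.0 z4 0.225
0.48 -68 0.24 3 [ 0.43  0.21 -0.37  1.71 -1.5 ] p 131.0 z4 0.36
0.48 -70 0.105 3 [ 0.43  0.59 -0.25  1.72 -1.48] p 147.0 z4 0.197
0.48 -70 0.24 3 [ 0.43  0.34 -0.27  1.94 -1.48] p 147.0 z4 0.332
0.48 -72 0.105 3 [ 0.43  0.67 -0.17  1.86 -1.45] p 155.0 z4 0.179
0.48 -72 0.24 3 [ 0.43  0.42 -0.21  2.07 -1.45] p 155.0 z4 0.314
0.48 -76 0.105 3 [ 0.42  0.77 -0.07  2.01 -1.39] p 163.0 z4 0.161
0.54 -60 0.105 0 [ 0.38  0.35 -0.91 -1.25 -1.42] p 0.0 z4 0.105
0.54 -60 0.105 3 [ 0.38  0.11 -0.97 -0.74 -1.41] p 20.0 z4 0.167
0.54 -60 0.24 0 [ 0.38 -0.19 -1.05 -0.86 -1.42] p 0.0 z4 0.24
0.54 -60 0.24 3 [ 0.38 -0.36 -1.04 -0.34 -1.41] p 20.0 z4 0.302
0.54 -64 0.105 0 [ 0.38  0.38 -0.85 -1.23 -1.5 ] p 0.0 z
[... 1039 characters left out ...]
 -60 0.105 3 [ 0.32  0.3  -0.77 -0.82 -1.36] p 15.0 z4 0.156
0.62 -60 0.24 0 [ 0.32  0.03 -0.84 -0.87 -1.37] p 0.0 z4 0.24
0.62 -60 0.24 3 [ 0.32 -0.09 -0.84 -0.49 -1.36] p 15.0 z4 0.291
0.62 -64 0.105 0 [ 0.33  0.5  -0.67 -1.16 -1.44] p 0.0 z4 0.105
0.62 -64 0.105 3 [ 0.33  0.31 -0.71 -0.62 -1.43] p 23.0 z4 0.174
0.62 -64 0.24 0 [ 0.33  0.09 -0.78 -0.87 -1.44] p 0.0 z4 0.24
0.62 -64 0.24 3 [ 0.33 -0.05 -0.76 -0.32 -1.43] p 23.0 z4 0.309
0.62 -68 0.105 3 [ 0.33  0.3  -0.59 -0.12 -1.5 ] p 44.0 z4 0.218
0.62 -68 0.24 3 [ 0.33  0.02 -0.6   0.16 -1.5 ] p 44.0 z4 0.353
0.62 -76 0.105 3 [ 0.33  0.95  0.3   1.94 -1.47] p 148.0 z4 0.194
0.62 -76 0.24 3 [ 0.33  0.75  0.27  2.1  -1.47] p 148.0 z4 0.33
```

```bash
cat >> go.py <<'E'
E
python3 go.py .40 -.095 .24 90
```

```text
t 19.27 pos [0.0833 0.4512 0.2776] x [-0.631  0.569 -0.526] y [0.66  0.751 0.021] z [ 0.407 -0.334 -0.85 ] j [ 1.407  0.084  0.066  1.853 -0.474  2.207] F [ 0.5  0.4 -0.7] w 0.0852
turn [-2.06  6.16 -8.11]
travel [-19.65  -8.08  13.74]
```

```bash
python3 go.py .44 .2 .25 90|tail -1
```

```text
travel [-14.15   1.84  10.11]
```

```bash
python3 -m handwheel '{"fingers":[1,1,1,1,1,1,1,1,1,1],"travel":[[-14.15,1.84,10.1],[-14.15,1.84,10.1],[-14.15,1.84,10.1],[-14.15,1.84,10.1],[-14.15,1.84,10.1],[-14.15,1.84,10.1],[-14.15,1.84,10.1],[-14.15,1.84,10.1],[-14.15,1.84,10.1],[-14.15,1.84,10.1]],"turn":[[-2.06,6.16,-8.1],[-2.06,6.16,-8.1],[-2.06,6.16,-8.1],[-2.06,6.16,-8.1],[-2.06,6.16,-8.1],[-2.06,6.16,-8.1],[-2.06,6.16,-8.1],[-2.06,6.16,-8.1],[-2.06,6.16,-8.1],[-2.06,6.16,-8.1]]}'>/dev/null;  python3 go.py .40 -.095 .15 90
```

```text
t 20.52 pos [0.4434 0.1944 0.2531] x [-1.     0.009 -0.004] y [0.009 1.    0.008] z [ 0.004  0.008 -1.   ] j [ 0.137 -0.252 -0.203  1.614  0.008  0.146] F [-0.1  1.2  0.5] w 0.0855
turn [ 0.09  0.05 -0.1 ]
travel [  1.65 -11.62   4.02]
```

```bash
python3 -m handwheel '{"fingers":[1,1,1,1,1,1,1,1,1],"travel":[[1.65,-11.6,0],[1.65,-11.6,0],[1.65,-11.6,0],[1.65,-11.6,0],[1.65,-11.6,0],[1.65,-11.6,2],[1.65,-11.6,4],[1.65,-11.6,5.5],[1.65,-11.6,5.5]],"turn":[[0.1,0.05,-0.1],[0.1,0.05,-0.1],[0.1,0.05,-0.1],[0.1,0.05,-0.1],[0.1,0.05,-0.1],[0.1,0.05,-0.1],[0.1,0.05,-0.1],[0.1,0.05,-0.1],[0.1,0.05,-0.1]]}'>/dev/null;  python3 go.py .40 -.095 .10 90
python3 - <<'E'
from h import *
c=capture("side");cv2.imwrite("pics/side2.png",cv2.resize(c["img"][160:360,220:480],(780,600)))
E
```

```text
t 21.65 pos [ 0.397  -0.0918  0.1114] x [-1.    -0.004  0.005] y [-0.004  1.    -0.001] z [-0.005 -0.001 -1.   ] j [-0.548 -0.504 -0.656  1.423 -0.003 -0.552] F [-0.1 -0.2  0.9] w 0.0854
turn [-0.01 -0.05  0.04]
travel [-0.12 -0.13  0.45]
```

View pics/side2.png

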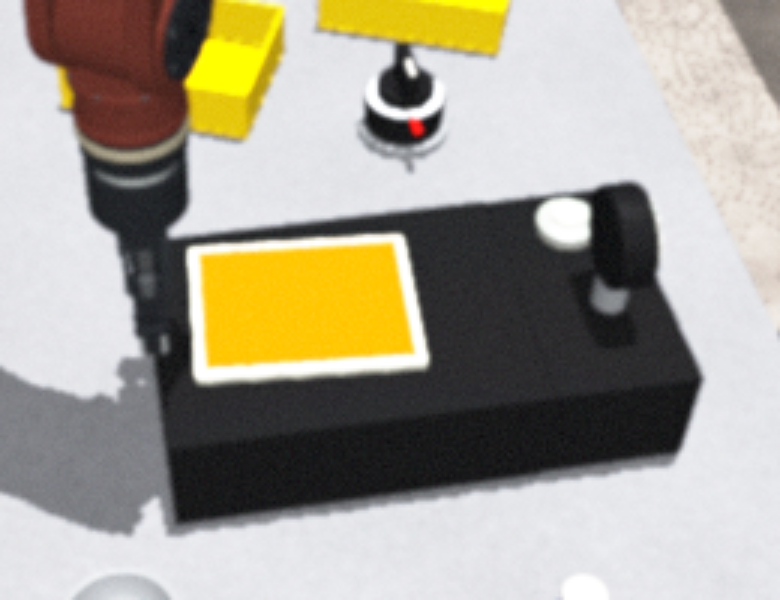

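```bash
python3 -m handwheel '{"fingers":[1,1,1],"travel":[[0,0,0.4],[0,0,0.75],[0,0,0.75]],"turn":[[0,0,0],[0,0,0],[0,0,0]]}'
python3 - <<'E'
from h import *
c=capture("scene");P=cloud(c);X,Y,Z=P[...,0],P[...,1],P[...,2]
for k in(0,):
    w=(X>.37)&(X<.45)&(Y>-.2)&(Y<.06)&(Z>.09)&(Z<.16)
    q=P[w];print(w.sum(),[ (round(z,3),int(((q[:,2]>z)&(q[:,2]<z+.005)).sum())) for z in np.arange(.09,.16,.005)])
E
```

```text
time: 22.08
eef_pos: [0.3973, -0.0928, 0.0929]
eef_rot: [-0.001, 1.0, -0.001, -0.002]
ft_force: [0.1, -0.4, 0.0]
gripper_width: 0.0852
1211 [(np.float64(0.09), 20), (np.float64(0.095), 290), (np.float64(0.1), 398), (np.float64(0.105), 103), (np.float64(0.11), 177), (np.float64(0.115), 21), (np.float64(0.12), 25), (np.float64(0.125), 24), (np.float64(0.13), 25), (np.float64(0.135), 23), (np.float64(0.14), 21), (np.float64(0.145), 18), (np.float64(0.15), 23), (np.float64(0.155), 43), (np.float64(0.16), 0)]
```

```bash
python3 -m handwheel '{"fingers":[1,1,1,1,1,1,1,1,1,1],"travel":[[-0.3,0,0.12],[-0.7,0,0.12],[-1.2,0,0.12],[-1.7,0,0.12],[-2.2,0,0.12],[-2.7,0,0.12],[-3.2,0,0.12],[-3.6,0,0.12],[-3.9,0,0.12],[-3.9,0,0.12]],"turn":[[0,0,0],[0,0,0],[0,0,0],[0,0,0],[0,0,0],[0,0,0],[0,0,0],[0,0,0],[0,0,0],[0,0,0]]}'
cat > board.py <<'E'
from h import *
O=np.array([.5438,.0102]);th=np.radians(1.7);u=np.array([np.cos(th),np.sin(th)])
def board(n,col=("orange",),z=.11):
    c=capture(n);P=cloud(c);m=masks(c);X,Y,Z=P[...,0],P[...,1],P[...,2]
    t=sum(m[k] for k in col).astype(bool)&(X>.35)&(X<.8)&(Y>-.28)&(Y<.25)&(Z>.05)
    nn,l,st,_=cv2.connectedComponentsWithStats(t.astype(np.uint8));k=1+st[1:,4].argmax()
    r=cv2.minAreaRect(np.float32(plane(c,np.argwhere(l==k)[:,::-1],z)[:,:2]));b=cv2.boxPoints(r)
    e=b-np.roll(b,1,0);e=e[np.linalg.norm(e,axis=1).argmax()];y=np.degrees(np.arctan2(e[1],e[0]));y=(y+90)%180-90
    d=np.array(r[0])-O
    print(n,"px",st[k,4],"c",np.round(r[0],4),"size",np.round(r[1],3),"yaw",round(float(y),1),"blk",(d@u).round(4),(d@[-u[1],u[0]]).round(4),"z",np.median(P[l==k][:,2]).round(3))
if __name__=="__main__":
    import sys
    for n in("scene","side"): board(n,(sys.argv[1],) if len(sys.argv)>1 else ("orange",))
E
python3 board.py; python3 go.py .52 -.2 .2 26
```

```text
time: 23.38
eef_pos: [0.4953, -0.0926, 0.0895]
eef_rot: [-0.001, 1.0, -0.001, -0.002]
ft_force: [1.0, -0.1, -0.7]
gripper_width: 0.0853
scene px 2265 c [ 0.5965 -0.0845] size [0.119 0.161] yaw -0.0 blk 0.0499 -0.0963 z 0.111
side px 100 c [ 0.5225 -0.0829] size [0.118 0.013] yaw 85.4 blk -0.024 -0.0924 z 0.113
t 23.48 pos [ 0.4949 -0.0926  0.0896] x [-1.    -0.002  0.004] y [-0.002  1.    -0.002] z [-0.004 -0.002 -1.   ] j [-0.443 -0.166 -0.425  1.315 -0.004 -0.446] F [ 1.1 -0.  -0.4] w 0.0854
turn [-0.05 -0.03 12.83]
travel [-0.98 -4.31 -4.41]
```

```bash
python3 go.py .61 -.212 .17 26|tail -2; python3 -m handwheel '{"fingers":[1,1,1,1,1,1,1,1,1],"travel":[[0.5,0,-3.2],[-2,-2,-3.2],[-4.6,-4.78,-3.2],[-4.6,-4.78,-3.2],[-4.6,-4.78,-3.2],[-4.6,-4.78,-3.2],[-4.6,-4.78,-3.2],[-4.6,-4.78,-3.2],[-4.6,-4.78,-3.2]],"turn":[[0,0,0],[0,0,2],[0,0,4],[0,0,6],[0,0,8],[0,0,10],[0,0,12],[0,0,12.8],[0,0,12.8]]}' > /dev/null; python3 go.py .61 -.21 .09 26
```

```text
turn [-0.05 -0.03 12.83]
travel [-4.58 -4.79 -3.23]
t 24.6 pos [ 0.6103 -0.2117  0.1695] x [-0.441  0.898  0.   ] y [ 0.898  0.441 -0.005] z [-0.004 -0.002 -1.   ] j [-0.534  0.246  0.142  1.47  -0.004  0.58 ] F [ 0.2 -0.3 -0.6] w 0.0854
turn [-0.05 -0.    0.03]
travel [0.07 0.04 3.18]
```

```bash
python3 -m handwheel '{"fingers":[1,1,1,1,1,1,1,1,1,1],"travel":[[0,0,2.5],[0,0,3.2],[0.7,0.25,3.2],[1.3,0.45,3.2],[1.9,0.7,3.2],[2.5,0.9,3.2],[3.1,1.1,3.2],[3.7,1.3,3.2],[4.2,1.5,3.2],[4.2,1.5,3.2]],"turn":[[0,0,0],[0,0,0],[0,0,0],[0,0,0],[0,0,0],[0,0,0],[0,0,0],[0,0,0],[0,0,0],[0,0,0]]}'; python3 board.py; python3 go.py .5955 -.0833 .09 26
```

```text
time: 25.85
eef_pos: [0.5971, -0.0997, 0.0889]
eef_rot: [0.528, 0.849, -0.002, -0.002]
ft_force: [0.1, 0.0, -0.3]
gripper_width: 0.0857
scene px 2385 c [ 0.562  -0.0242] size [0.161 0.121] yaw 25.4 blk 0.0172 -0.0349 z 0.111
side px 268 c [ 0.5564 -0.0304] size [0.178 0.063] yaw 49.6 blk 0.0114 -0.041 z 0.113
t 25.95 pos [ 0.5971 -0.1008  0.0888] x [-0.441  0.898  0.001] y [ 0.898  0.441 -0.006] z [-0.005 -0.001 -1.   ] j [-0.381  0.15  -0.113  1.313 -0.003  0.733] F [-0.1  0.1  0. ] w 0.0855
turn [-0.06 -0.01  0.03]
travel [ 0.66  0.25 -0.05]
```

```bash
python3 -m handwheel '{"fingers":[1,1,1,1,1,1,1,1],"travel":[[0.3,0.1,0],[0.6,0.2,0],[0.7,0.25,0],[0.7,0.25,0],[0.3,0.2,0],[-0.3,0.2,0],[-0.3,0.2,-2],[-0.3,0.2,-5]],"turn":[[0,0,0],[0,0,0],[0,0,0],[0,0,0],[0,0,0],[0,0,0],[0,0,0],[0,0,0]]}'; python3 board.py|head -1
python3 - <<'E'
from ik import *
# target grip: TCP on board
for X,Y in((.535,.03),(.53,.03),(.54,.04),(.535,.06),(.52,.09)):
  for yaw in(-62,-64,-66):
    for t in(1,2,3,4):
        for z in(.106,.23):
            j,r=ik(np.array([X,Y,z]),np.radians(yaw),np.radians(t)); 
            if r<2e-3: print(X,Y,z,yaw,t,j.round(2),"p",np.degrees(j[1]-j[2]+j[3]).round())
E
```

```text
time: 26.95
eef_pos: [0.6052, -0.1064, 0.2014]
eef_rot: [0.529, 0.848, -0.002, -0.003]
ft_force: [1.2, -1.0, -0.2]
gripper_width: 0.0852
scene px 2418 c [ 0.5597 -0.009 ] size [0.161 0.121] yaw 26.3 blk 0.0154 -0.0197 z 0.111
0.535 0.03 0.106 -62 1 [ 0.38  0.25 -0.92 -1.01 -1.46] p 9.0
0.535 0.03 0.23 -62 1 [ 0.38 -0.22 -1.03 -0.65 -1.46] p 9.0
0.535 0.03 0.106 -62 2 [ 0.38  0.16 -0.94 -0.78 -1.46] p 18.0
0.535 0.03 0.23 -62 2 [ 0.38 -0.28 -1.02 -0.42 -1.46] p 18.0
0.535 0.03 0.106 -62 3 [ 0.38  0.09 -0.94 -0.57 -1.45] p 26.0
0.535 0.03 0.23 -62 3 [ 0.38 -0.32 -1.   -0.22 -1.45] p 26.0
0.535 0.03 0.106 -62 4 [ 0.38  0.04 -0.94 -0.4  -1.44] p 33.0
0.535 0.03 0.23 -62 4 [ 0.38 -0.34 -0.97 -0.05 -1.44] p 33.0
0.535 0.03 0.106 -64 1 [ 0.38  0.23 -0.9  -0.89 -1.5 ] p 14.0
0.535 0.03 0.23 -64 1 [ 0.38 -0.21 -0.99 -0.54 -1.5 ] p 14.0
0.535 0.03 0.106 -64 2 [ 0.38  0.13 -0.91 -0.57 -1.49] p 27.0
0.535 0.03 0.23 -64 2 [ 0.38 -0.27 -0.96 -0.23 -1.49] p 27.0
0.535 0.03 0.106 -64 3 [ 0.38  0.08 -0.89 -0.32 -1.48] p 37.0
0.535 0.03 0.23 -64 3 [ 0.38 -0.28 -0.92  0.01 -1.48] p 37.0
0.535 0.03 0.10
[... 2578 characters left out ...]
44  1.03 -1.5 ] p 103.0
0.52 0.09 0.23 -62 4 [ 0.51  0.12 -0.42  1.26 -1.5 ] p 103.0
0.52 0.09 0.106 -64 3 [ 0.51  0.59 -0.19  1.57 -1.5 ] p 134.0
0.52 0.09 0.23 -64 3 [ 0.51  0.38 -0.2   1.77 -1.5 ] p 134.0
0.52 0.09 0.106 -64 4 [ 0.5   0.52 -0.25  1.43 -1.48] p 126.0
0.52 0.09 0.23 -64 4 [ 0.5   0.32 -0.24  1.64 -1.48] p 126.0
0.52 0.09 0.106 -66 1 [ 0.5   0.86  0.03  2.1  -1.48] p 168.0
0.52 0.09 0.106 -66 2 [ 0.5   0.79 -0.02  1.95 -1.48] p 158.0
0.52 0.09 0.106 -66 3 [ 0.5   0.71 -0.07  1.8  -1.47] p 148.0
0.52 0.09 0.23 -66 3 [ 0.5   0.5  -0.1   1.99 -1.47] p 148.0
0.52 0.09 0.106 -66 4 [ 0.5   0.65 -0.12  1.68 -1.46] p 140.0
0.52 0.09 0.23 -66 4 [ 0.5   0.44 -0.13  1.87 -1.46] p 140.0
```

```bash
python3 - <<'E'
from ik import *
def j6(j,sgn):
    v=fk(j,x0)[1].inv().apply([0,0,sgn]);return round(np.degrees(np.arctan2(v[2],v[1])))
for yaw in(-60,-62):
  d=np.array([np.cos(np.radians(yaw)),np.sin(np.radians(yaw)),0]);G=np.array([.538,.0285,.1055])
  for t in(3,4):
    for nm,pos in(("far",G-d*.09),("pre",G-d*.06),("mid",G-d*.03),("grip",G),("lift",G+[0,0,.06]),("lift2",G+[0,0,.13]),("hi",G+[-.02,.03,.2]),("pre hi",G-d*.06+[0,0,.15])):
        j,r=ik(pos,np.radians(yaw),np.radians(t));print(yaw,t,nm,pos.round(3),round(r,4),j.round(2),"p",np.degrees(j[1]-j[2]+j[3]).round(),"j6 up",j6(j,1),"down",j6(j,-1))
E
python3 go.py .5 .09 .3 26
```

```text
-60 3 far [0.493 0.106 0.106] 0.0055 [ 0.56  0.47 -0.33  1.41 -1.5 ] p 127.0 j6 up -143 down 37
-60 3 pre [0.508 0.08  0.106] 0.0133 [ 0.5   0.06 -0.79  0.3  -1.5 ] p 66.0 j6 up 156 down -24
-60 3 mid [0.523 0.054 0.106] 0.0 [ 0.44  0.05 -0.95 -0.46 -1.47] p 31.0 j6 up 121 down -59
-60 3 grip [0.538 0.028 0.106] 0.0 [ 0.37  0.11 -0.97 -0.74 -1.41] p 19.0 j6 up 109 down -71
-60 3 lift [0.538 0.028 0.165] 0.0 [ 0.37 -0.12 -1.03 -0.56 -1.41] p 19.0 j6 up 109 down -71
-60 3 lift2 [0.538 0.028 0.236] 0.0 [ 0.37 -0.36 -1.05 -0.35 -1.41] p 19.0 j6 up 109 down -71
-60 3 hi [0.518 0.058 0.306] 0.0 [ 0.45 -0.5  -0.94  0.18 -1.48] p 35.0 j6 up 125 down -55
-60 3 pre hi [0.508 0.08  0.256] 0.0133 [ 0.5  -0.26 -0.76  0.65 -1.5 ] p 66.0 j6 up 156 down -24
-60 4 far [0.493 0.106 0.106] 0.0 [ 0.56  0.4  -0.39  1.29 -1.49] p 119.0 j6 up -151 down 29
-60 4 pre [0.508 0.08  0.106] 0.0 [ 0.5   0.08 -0.75  0.42 -1.5 ] p 71.0 j6 up 161 down -19
-60 4 mid [0.523 0.054 0.106] 0.0 [ 0.44  0.01 -0.93 -0.27 -1.46] p 39.0 j6 up 129 down -51
-60 4 grip [0.538 0.028 0.106] 0.0 [ 0.37  0.05 -0.98 -0.59 -1.4 ] p 25
[... 1427 characters left out ...]
-62 4 grip [0.538 0.028 0.106] 0.0 [ 0.38  0.05 -0.94 -0.43 -1.44] p 32.0 j6 up 122 down -58
-62 4 lift [0.538 0.028 0.165] 0.0 [ 0.38 -0.15 -0.97 -0.26 -1.44] p 32.0 j6 up 122 down -58
-62 4 lift2 [0.538 0.028 0.236] 0.0 [ 0.38 -0.35 -0.97 -0.06 -1.44] p 32.0 j6 up 122 down -58
-62 4 hi [0.518 0.058 0.306] 0.0 [ 0.45 -0.34 -0.73  0.68 -1.49] p 61.0 j6 up 151 down -29
-62 4 pre hi [0.51  0.081 0.256] 0.0001 [ 0.5   0.02 -0.48  1.24 -1.5 ] p 99.0 j6 up -171 down 9
t 27.05 pos [ 0.6091 -0.1077  0.2098] x [-0.44   0.898 -0.008] y [0.898 0.44  0.003] z [ 0.006 -0.006 -1.   ] j [-0.384  0.148  0.106  1.521 -0.004  0.731] F [ 0.3  0.1 -0.6] w 0.0855
turn [0.03 0.09 0.02]
travel [ 8.99 -0.43 -3.68]
```

```bash
cat > go2.py <<'E'
# go2.py x y z yaw tilt s : tool z at yaw/tilt(down), tool y up (s=1) or down (-1)
import sys,json
from h import *
s=read_state();p=s["eef_pos"];Q=R.from_quat(s["eef_rot"]);M=Q.as_matrix()
a=[float(v) for v in sys.argv[1:]];w,t=np.radians(a[3:5])
z=np.array([np.cos(t)*np.cos(w),np.cos(t)*np.sin(w),-np.sin(t)]);y=np.array([0,0,a[5]]);y=y-z*(y@z);y/=np.linalg.norm(y)
G=R.from_matrix(np.c_[np.cross(y,z),y,z])
print("t",round(s["time"],2),"pos",p.round(4),"y",M[:,1].round(3),"z",M[:,2].round(3),"j",s["joints"].round(2),"F",s["ft_force"].round(1),"w",round(s["gripper_width"],4))
print("turn",((Q.inv()*G).as_rotvec(degrees=True)/5).round(2),"travel",(Q.inv().apply(np.array(a[:3])-p)/.025).round(2))
E
python3 go2.py .50 .14 .30 -50 4 -1
```

```text
t 27.05 pos [ 0.6091 -0.1077  0.2098] y [0.898 0.44  0.003] z [ 0.006 -0.006 -1.   ] j [-0.38  0.15  0.11  1.52 -0.    0.73] F [ 0.3  0.1 -0.6] w 0.0855
turn [ 11.85 -15.13 -16.37] travel [10.79  0.45 -3.7 ]
```

```bash
python3 -m handwheel '{"fingers":[1,1,1,1,1,1,1,1,1,1],"travel":[[0,0,-2.5],[2,0,-3.7],[4,0,-3.7],[6,0,-3.7],[8,0.4,-3.7],[10.8,0.45,-3.7],[10.8,0.45,-3.7],[10.8,0.45,-3.7],[10.8,0.45,-3.7],[10.8,0.45,-3.7]],"turn":[[0,0,0],[0,0,0],[1,-1.3,-1.4],[2,-2.6,-2.8],[3,-3.8,-4.2],[4,-5.1,-5.5],[5,-6.4,-6.9],[6,-7.7,-8.3],[7,-8.9,-9.7],[8,-10.2,-11]]}'>/dev/null;python3 go2.py .50 .14 .30 -50 4 -1
```

```text
t 28.3 pos [0.4983 0.1423 0.2942] y [ 0.197  0.526 -0.827] z [ 0.283 -0.838 -0.466] j [ 0.54  0.18 -0.02  1.75 -1.05  0.79] F [0.1 0.5 0.1] w 0.0852
turn [ 3.9  -4.95 -5.23] travel [-0.12 -0.23 -0.01]
```

```bash
python3 -m handwheel '{"fingers":[1,1,1,1,1,1,1,1,1],"travel":[[0,0,0],[0,0,0],[0,0,0],[0,0,0],[0,0,0],[0,0,0],[0,0,0],[0,0,0],[0,0,0]],"turn":[[1,-1.2,-1.3],[2,-2.4,-2.6],[3,-3.7,-3.9],[3.9,-4.95,-5.2],[3.9,-4.95,-5.2],[3.9,-4.95,-5.2],[3.9,-4.95,-5.2],[3.9,-4.95,-5.2],[3.9,-4.95,-5.2]]}'>/dev/null;python3 go2.py .52 .13 .20 -50 4 -1;python3 go2.py .52 .13 .108 -50 4 -1;python3 board.py|head -1
```

```text
t 29.43 pos [0.4977 0.1419 0.2945] y [-0.041  0.061 -0.997] z [ 0.638 -0.767 -0.073] j [ 0.62 -0.48 -0.9   0.34 -1.46 -0.81] F [ 0.4 -0.4  0.3] w 0.0852
turn [ 0.04 -0.05 -0.08] travel [-0.35  3.7   1.21]
t 29.43 pos [0.4977 0.1419 0.2945] y [-0.041  0.061 -0.997] z [ 0.638 -0.767 -0.073] j [ 0.62 -0.48 -0.9   0.34 -1.46 -0.81] F [ 0.4 -0.4  0.3] w 0.0852
turn [ 0.04 -0.05 -0.08] travel [-0.33  7.37  1.48]
scene px 2412 c [ 0.5604 -0.0084] size [0.159 0.121] yaw 26.2 blk 0.0161 -0.019 z 0.111Traceback (most recent call last):
  File "board.py", line 13, in <module>
    for n in("scene","side"): board(n,(sys.argv[1],) if len(sys.argv)>1 else ("orange",))
                              ~~~~~^^^^^^^^^^^^^^^^^^^^^^^^^^^^^^^^^^^^^^^^^^^^^^^^^^^^^^
  File "board.py", line 6, in board
    nn,l,st,_=cv2.connectedComponentsWithStats(t.astype(np.uint8));k=1+st[1:,4].argmax()
                                                                       ~~~~~~~~~~~~~~~^^
ValueError: attempt to get argmax of an empty sequence
```

Run:
```python
from h import *
from ik import fk,x0
s=read_state();A=s["eef_pos"];d=R.from_quat(s["eef_rot"]).apply([0,0,1])
for n in("scene","side"):
    c=capture(n);P=cloud(c).reshape(-1,3);v=P-A;q=-(v@d);r=np.linalg.norm(v+q[:,None]*d,axis=1);ok=(P[:,2]>.1)
    for a in np.arange(.06,.42,.03):
        k=ok&(q>a)&(q<a+.03)&(r<.15); 
        if k.sum()>10: print(n,round(a,2),k.sum(),"rmax",np.percentile(r[k],95).round(3),"zmin-axis",(P[k][:,2]-(A-d*a)[2]).min().round(3))
    if n=="scene": cv2.imwrite("pics/s3.png",c["img"][100:460,200:620])
c=dict(np.load("pics/side0.npz"));P=cloud(c);m=masks(c);X,Y,Z=P[...,0],P[...,1],P[...,2]
c=dict(np.load("pics/scene0.npz"));P2=cloud(c);m2=masks(c)
for PP,mm in((P,m),(P2,m2)):
    w=mm["yellow"]&(PP[...,2]>.054)&(PP[...,0]<.58)&(PP[...,0]>.2);print("binA",cv2.boxPoints(rect(PP[w])).round(3).tolist())
```

```text
scene 0.06 809 rmax 0.074 zmin-axis -0.074
scene 0.09 836 rmax 0.07 zmin-axis -0.07
scene 0.12 591 rmax 0.04 zmin-axis -0.034
scene 0.15 547 rmax 0.04 zmin-axis -0.024
scene 0.18 611 rmax 0.042 zmin-axis -0.027
scene 0.21 611 rmax 0.043 zmin-axis -0.029
scene 0.24 1055 rmax 0.14 zmin-axis -0.031
scene 0.27 1735 rmax 0.14 zmin-axis -0.062
scene 0.3 1576 rmax 0.141 zmin-axis -0.056
scene 0.33 1107 rmax 0.143 zmin-axis 0.007
scene 0.36 111 rmax 0.147 zmin-axis 0.065
side 0.06 503 rmax 0.075 zmin-axis -0.072
side 0.09 398 rmax 0.072 zmin-axis -0.072
side 0.12 375 rmax 0.042 zmin-axis -0.036
side 0.15 218 rmax 0.042 zmin-axis -0.02
side 0.18 354 rmax 0.044 zmin-axis -0.024
side 0.21 246 rmax 0.045 zmin-axis -0.025
side 0.24 1084 rmax 0.147 zmin-axis -0.042
side 0.27 476 rmax 0.093 zmin-axis -0.029
side 0.3 16 rmax 0.066 zmin-axis -0.014
side 0.33 12 rmax 0.15 zmin-axis 0.063
binA [[0.17499999701976776, -0.8539999723434448], [0.3959999978542328, -0.8830000162124634], [0.5680000185966492, 0.4169999957084656], [0.34700000286102295, 0.44699999690055847]]
binA [[0.32899999618530273, 0.3100000023841858], [0.5149999856948853, 0.2329999953508377], [0.5730000138282776, 0.37400001287460327], [0.3869999945163727, 0.45100000500679016]]
```

View pics/s3.png

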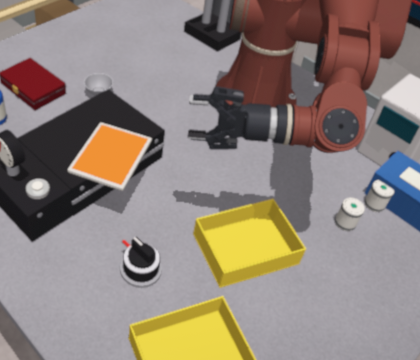

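```bash
python3 go2.py .528 .10 .22 -55 5 -1; python3 go2.py .528 .10 .104 -55 5 -1|tail -1
```

```text
t 29.62 pos [0.498  0.1423 0.2947] y [-0.042  0.06  -0.997] z [ 0.638 -0.767 -0.073] j [ 0.62 -0.48 -0.9   0.34 -1.46 -0.81] F [-0.3  0.5  0.3] w 0.0855
turn [-0.16  0.95  0.01] travel [0.18 2.83 2.28]
turn [-0.16  0.95  0.01] travel [0.21 7.46 2.62]
```

```bash
python3 -m handwheel '{"fingers":[1,1,1,1,1,1,1,1,1,1],"travel":[[0.1,1.4,1.1],[0.18,2.8,2.3],[0.18,2.8,2.3],[0.2,4,2.4],[0.2,5.2,2.5],[0.2,6.3,2.6],[0.2,7.1,2.6],[0.2,7.4,2.6],[0.2,7.4,2.6],[0.2,7.4,2.6]],"turn":[[-0.1,0.5,0],[-0.16,0.95,0],[-0.16,0.95,0],[-0.16,0.95,0],[-0.16,0.95,0],[-0.16,0.95,0],[-0.16,0.95,0],[-0.16,0.95,0],[-0.16,0.95,0],[-0.16,0.95,0]]}';python3 go2.py .538 .0285 .104 -60 5 -1
```

```text
time: 30.88
eef_pos: [0.5279, 0.1006, 0.1063]
eef_rot: [-0.222, 0.703, -0.644, 0.204]
ft_force: [-0.4, -0.1, 0.3]
gripper_width: 0.0859
t 30.88 pos [0.5279 0.1006 0.1063] y [-0.049  0.071 -0.996] z [ 0.572 -0.816 -0.086] j [ 0.51  0.01 -0.9  -0.2  -1.44 -0.86] F [-0.4 -0.1  0.3] w 0.0859
turn [-0.01  1.01  0.08] travel [ 1.32 -0.13  2.59]
```

```bash
python3 -m handwheel '{"fingers":[1,1,1,1,1,1],"travel":[[0.3,0,0.6],[0.6,-0.03,1.2],[0.9,-0.05,1.8],[1.3,-0.1,2.55],[1.3,-0.1,2.55],[1.3,-0.1,2.55]],"turn":[[0,0.25,0],[0,0.5,0],[0,0.75,0],[0,1,0],[0,1,0],[0,1,0]]}';python3 go2.py .538 .0285 .104 -60 5 -1
python3 - <<'E'
from h import *
a=capture("scene");b=capture("side")
cv2.imwrite("pics/g1.png",np.hstack([cv2.resize(a["img"][180:340,240:400],(400,400)),cv2.resize(b["img"][160:320,250:410],(400,400))]))
E
```

```text
time: 31.62
eef_pos: [0.5374, 0.0296, 0.1026]
eef_rot: [-0.194, 0.711, -0.654, 0.173]
ft_force: [-0.7, -0.3, 0.1]
gripper_width: 0.0857
t 31.62 pos [0.5374 0.0296 0.1026] y [-0.05   0.071 -0.996] z [ 0.498 -0.863 -0.086] j [ 0.37  0.02 -0.97 -0.46 -1.4  -1.06] F [-0.7 -0.3  0.1] w 0.0857
turn [-0.01  0.    0.09] travel [ 0.   -0.06  0.04]
```

View pics/g1.png

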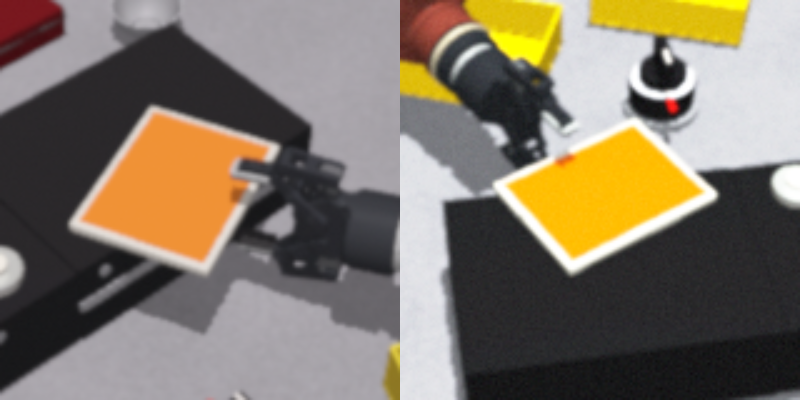

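```bash
python3 -m handwheel '{"fingers":[0,0,0,0,0,0,0],"travel":[[0,0,0],[0,0,0],[0,0,0],[0,0,0],[0,0,0],[0,0,0],[0,0,0]],"turn":[[0,0,0],[0,0,0],[0,0,0],[0,0,0],[0,0,0],[0,0,0],[0,0,0]]}' 25; python3 board.py|head -1
```

```text
time: 32.6
eef_pos: [0.5373, 0.0291, 0.1037]
eef_rot: [-0.192, 0.711, -0.654, 0.173]
ft_force: [-3.5, -0.9, 9.3]
gripper_width: 0.0105
scene px 2345 c [ 0.5605 -0.0085] size [0.159 0.121] yaw 26.1 blk 0.0162 -0.0192 z 0.111
```

```bash
python3 -m handwheel '{"fingers":[0,0,0],"travel":[[0,-0.2,0],[0,-0.5,0],[0,-0.5,0]],"turn":[[0,0,0],[0,0,0],[0,0,0]]}' 25; python3 -m handwheel '{"fingers":[0,0,0,0,0,0,0],"travel":[[0,0,0],[0,0,0],[0,-1,-0.1],[0,-2,-0.2],[0,-3.5,-0.3],[0,-5,-0.4],[0,-5,-0.4]],"turn":[[0,0,0],[0,0,0],[0,0,0],[0,0,0],[0,0,0],[0,0,0],[0,0,0]]}' 70; python3 go2.py .538 .03 .245 -60 5 -1;python3 - <<'E'
from h import *
a=capture("scene");b=capture("side")
cv2.imwrite("pics/g2.png",np.hstack([cv2.resize(a["img"][120:340,200:420],(400,400)),cv2.resize(b["img"][120:320,230:430],(400,400))]))
E
```

```text
time: 33.08
eef_pos: [0.538, 0.0285, 0.1148]
eef_rot: [-0.194, 0.711, -0.653, 0.172]
ft_force: [0.3, -0.5, -0.9]
gripper_width: 0.0097
time: 33.95
eef_pos: [0.54, 0.0286, 0.243]
eef_rot: [-0.192, 0.711, -0.653, 0.174]
ft_force: [1.0, 0.5, -3.6]
gripper_width: 0.0088
t 33.95 pos [0.54   0.0286 0.243 ] y [-0.046  0.072 -0.996] z [ 0.499 -0.862 -0.086] j [ 0.37 -0.42 -1.01 -0.08 -1.4  -1.07] F [ 1.   0.5 -3.6] w 0.0088
turn [-0.02  0.01  0.04] travel [ 0.04 -0.07 -0.1 ]
```

View pics/g2.png

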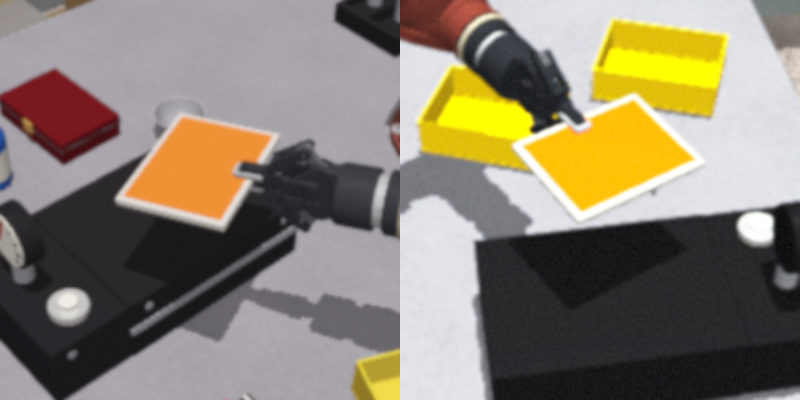

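```bash
python3 -m handwheel '{"fingers":[0,0,0,0,0,0,0,0,0,0],"travel":[[0,0,0],[0,0,0],[0,0,0],[0,0,0],[0,0,0],[0,0,0],[0,0,0],[0,0,0],[0,0,0],[0,0,0]],"turn":[[0,0,2],[0,0,4],[0,0,6],[0,0,8],[0,0,10],[0,0,12],[0,0,14],[0,0,16],[0,0,18],[0,0,20]]}'>/dev/null; python3 -m handwheel '{"fingers":[0,0,0,0,0,0,0,0,0,0],"travel":[[0,0,0],[0,0,0],[0,0,0],[0,0,0],[0,0,0],[0,0,0],[0,0,0],[0,0,0],[0,0,0],[0,0,0]],"turn":[[0,0,2],[0,0,4],[0,0,6],[0,0,8],[0,0,10],[0,0,12],[0,0,14],[0,0,15.5],[0,0,16],[0,0,16]]}'; python3 go2.py .54 .0286 .243 -60 5 1
python3 - <<'E'
from h import *
import board
board.board("scene",("green",),.24)
E
```

```text
time: 36.55
eef_pos: [0.5385, 0.0279, 0.237]
eef_rot: [0.711, 0.196, 0.17, 0.654]
ft_force: [0.2, -0.2, -2.4]
gripper_width: 0.0086
t 36.55 pos [0.5385 0.0279 0.237 ] y [ 0.055 -0.069  0.996] z [ 0.498 -0.863 -0.087] j [ 0.37 -0.41 -1.01 -0.08 -1.39  2.07] F [ 0.2 -0.2 -2.4] w 0.0086
turn [0.   0.   0.16] travel [ 0.06  0.24 -0.01]
scene px 2491 c [ 0.5616 -0.009 ] size [0.172 0.118] yaw 34.0 blk 0.0172 -0.0197 z 0.238
```

```bash
python3 -m handwheel '{"fingers":[0,0,0,0,0,0,0,0],"travel":[[0,-1,0.1],[0,-2,0.2],[0,-3,0.25],[0,-4,0.35],[0,-4.4,0.4],[0,-4.6,0.4],[0,-4.8,0.4],[0,-4.8,0.4]],"turn":[[0,0,0],[0,0,0],[0,0,0],[0,0,0],[0,0,0],[0,0,0],[0,0,0],[0,0,0]]}'; python3 go2.py .54 .0286 .11 -60 5 1
python3 - <<'E'
from h import *
import board
board.board("scene",("green",),.11)
E
```

```text
time: 37.6
eef_pos: [0.5383, 0.0282, 0.1198]
eef_rot: [0.711, 0.194, 0.172, 0.654]
ft_force: [1.0, -0.2, -2.5]
gripper_width: 0.0087
t 37.6 pos [0.5383 0.0282 0.1198] y [ 0.05  -0.07   0.996] z [ 0.498 -0.863 -0.086] j [ 0.37 -0.04 -0.99 -0.43 -1.4   2.07] F [ 1.  -0.2 -2.5] w 0.0087
turn [ 0.01 -0.    0.1 ] travel [ 0.07 -0.39  0.05]
scene px 2352 c [ 0.5531 -0.0189] size [0.172 0.12 ] yaw 34.1 blk 0.0084 -0.0293 z 0.121
```

```bash
python3 -m handwheel '{"fingers":[0,0,0,0],"travel":[[0,-0.15,0],[0,-0.3,0],[0,-0.4,0],[0,-0.4,0]],"turn":[[0,0,0],[0,0,0],[0,0,0],[0,0,0]]}'
python3 - <<'E'
from h import *
import board
board.board("scene",("green",),.115)
E
```

```text
time: 38.15
eef_pos: [0.5381, 0.029, 0.1116]
eef_rot: [0.711, 0.191, 0.173, 0.654]
ft_force: [-2.6, 1.8, 9.0]
gripper_width: 0.0087
scene px 2374 c [ 0.5601 -0.0096] size [0.167 0.12 ] yaw 34.0 blk 0.0157 -0.0203 z 0.115
```

```bash
python3 -m handwheel '{"fingers":[0.3,0.5,1,1,1,1],"travel":[[0,0,0],[0,0,0],[0,0,0],[0,-0.2,0],[0,-0.3,0],[0,-0.3,0]],"turn":[[0,0,0],[0,0,0],[0,0,0],[0,0,0],[0,0,0],[0,0,0]]}'; python3 go2.py .528 .10 .104 -55 5 1
python3 - <<'E'
from h import *
import board
board.board("scene",("green",),.11)
a=capture("scene");b=capture("side")
cv2.imwrite("pics/g3.png",np.hstack([cv2.resize(a["img"][180:340,240:400],(400,400)),cv2.resize(b["img"][160:320,250:410],(400,400))]))
E
```

```text
time: 38.95
eef_pos: [0.537, 0.0292, 0.1015]
eef_rot: [0.711, 0.194, 0.172, 0.654]
ft_force: [0.8, -0.0, 0.4]
gripper_width: 0.0854
t 38.95 pos [0.537  0.0292 0.1015] y [ 0.051 -0.07   0.996] z [ 0.498 -0.863 -0.086] j [ 0.37  0.02 -0.97 -0.46 -1.4   2.08] F [ 0.8 -0.   0.4] w 0.0854
turn [0.   1.   0.02] travel [ 1.11 -0.12 -2.63]
scene px 2422 c [ 0.5592 -0.0093] size [0.162 0.123] yaw 33.9 blk 0.0148 -0.02 z 0.111
```

View pics/g3.png

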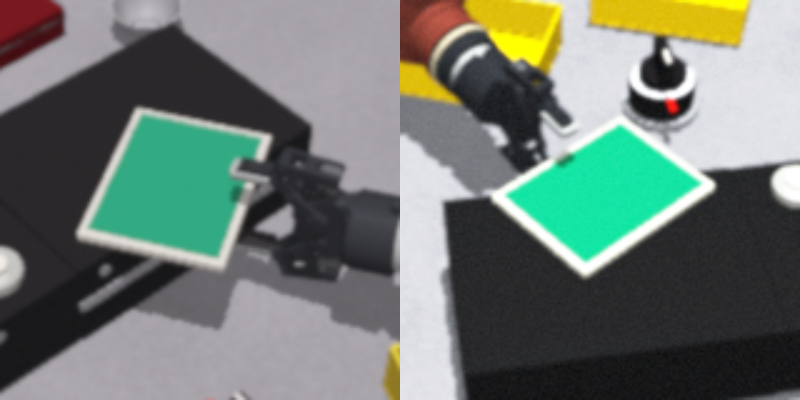

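```bash
python3 -m handwheel '{"fingers":[1,1,1,1,1,1,1,1,1,1],"travel":[[0.3,0,-0.7],[0.6,-0.05,-1.4],[0.9,-0.05,-2],[1.1,-0.1,-2.6],[1.1,-0.1,-2.6],[1.1,1.5,-2.6],[1.1,3.5,-2.6],[1.1,5.5,-2.8],[1.1,7.5,-3],[1.1,7.5,-3]],"turn":[[0,0.25,0],[0,0.5,0],[0,0.75,0],[0,1,0],[0,1,0],[0,1,0],[0,1,0],[0,1,0],[0,1,0],[0,1,0]]}';python3 go.py .50 .15 .30 2
```

```text
time: 40.35
eef_pos: [0.5343, 0.0946, 0.3009]
eef_rot: [0.703, 0.219, 0.206, 0.644]
ft_force: [-0.7, 0.4, -0.2]
gripper_width: 0.0859
t 40.35 pos [0.5343 0.0946 0.3009] x [0.819 0.573 0.008] y [ 0.042 -0.075  0.996] z [ 0.572 -0.816 -0.085] j [ 0.495 -0.462 -0.894  0.206 -1.427  2.211] F [-0.7  0.4 -0.2] w 0.0859
turn [15.53  8.35 -9.23]
travel [ 0.15 -0.26 -2.59]
```

```bash
python3 go.py .535 .14 .28 1.7|tail -2;  python3 -m handwheel '{"fingers":[1,1,1,1,1,1,1,1,1,1],"travel":[[0.2,-0.4,-0.8],[0.5,-0.8,-1.5],[0.6,-0.8,-1.5],[0.6,-0.8,-1.5],[0.6,-0.8,-1.5],[0.6,-0.8,-1.5],[0.6,-0.8,-1.5],[0.6,-0.8,-1.5],[0.6,-0.8,-1.5],[0.6,-0.8,-1.5]],"turn":[[1.6,0.8,-0.9],[3.1,1.7,-1.8],[4.7,2.5,-2.8],[6.2,3.3,-3.7],[7.8,4.2,-4.6],[9.3,5,-5.5],[10.9,5.8,-6.5],[12.4,6.7,-7.4],[14,7.5,-8.3],[15.5,8.35,-9.2]]}'; python3 go.py .535 .14 .0895 1.7
```

```text
turn [15.55  8.31 -9.19]
travel [ 1.06 -0.97 -1.4 ]
time: 41.6
eef_pos: [0.5239, 0.1344, 0.2779]
eef_rot: [0.694, 0.72, -0.003, -0.002]
ft_force: [0.3, 0.4, 0.4]
gripper_width: 0.0853
t 41.6 pos [0.5239 0.1344 0.2779] x [-0.036  0.999 -0.001] y [ 0.999  0.036 -0.008] z [-0.008 -0.001 -1.   ] j [ 1.000e-02 -5.000e-02  2.500e-02  1.654e+00 -1.000e-03  1.544e+00] F [0.3 0.4 0.4] w 0.0853
turn [-0.09  0.01  0.07]
travel [0.21 0.51 7.53]
```

```bash
python3 -m handwheel '{"fingers":[1,1,1,1,1,1],"travel":[[0.2,0.5,2],[0.2,0.5,4],[0.2,0.5,6],[0.2,0.5,7.5],[0.2,0.5,7.5],[0.2,0.5,7.5]],"turn":[[-0.1,0,0],[-0.1,0,0],[-0.1,0,0],[-0.1,0,0],[-0.1,0,0],[-0.1,0,0]]}'; python3 -m handwheel '{"fingers":[1,1,1,1,1,1,1,1,1],"travel":[[-0.5,0,0],[-1.1,0,0],[-1.7,0,0],[-2.3,0,0],[-2.9,0,0],[-3.5,0,0],[-4.1,0,0],[-4.7,0,0],[-4.7,0,0]],"turn":[[0,0,0],[0,0,0],[0,0,0],[0,0,0],[0,0,0],[0,0,0],[0,0,0],[0,0,0],[0,0,0]]}'
python3 - <<'E'
from h import *
import board
board.board("scene",("green",),.11);board.board("side",("green",),.11)
E
```

```text
time: 42.35
eef_pos: [0.5352, 0.1396, 0.0919]
eef_rot: [0.695, 0.719, 0.001, 0.003]
ft_force: [-0.2, 0.0, 0.6]
gripper_width: 0.0853
time: 43.48
eef_pos: [0.5385, 0.0211, 0.0911]
eef_rot: [0.695, 0.719, -0.0, 0.003]
ft_force: [0.1, -0.0, -0.8]
gripper_width: 0.0851
scene px 1652 c [ 0.5491 -0.0759] size [0.162 0.123] yaw 19.0 blk 0.0028 -0.0862 z 0.111
side px 2478 c [ 0.548  -0.0749] size [0.163 0.124] yaw 19.2 blk 0.0017 -0.0851 z 0.112
```

```bash
python3 -m handwheel '{"fingers":[1,1,1,1,1,1,1,1],"travel":[[0.4,0,0],[0.4,0.6,0],[0,0.6,0],[-0.4,0.6,0],[-0.8,0.6,0],[-1.2,0.6,0],[-1.4,0.6,0],[-1.4,0.6,0]],"turn":[[0,0,0],[0,0,0],[0,0,0],[0,0,0],[0,0,0],[0,0,0],[0,0,0],[0,0,0]]}'
python3 - <<'E'
from h import *
import board
board.board("scene",("green",),.11);board.board("side",("green",),.11)
E
```

```text
time: 44.58
eef_pos: [0.5545, -0.0127, 0.0914]
eef_rot: [0.695, 0.719, -0.0, 0.003]
ft_force: [0.2, 0.7, -0.2]
gripper_width: 0.0854
scene px 1068 c [ 0.5408 -0.1039] size [0.158 0.122] yaw 9.8 blk -0.0064 -0.1139 z 0.111
side px 2614 c [ 0.5377 -0.1024] size [0.163 0.125] yaw 10.5 blk -0.0095 -0.1123 z 0.112
```

```bash
python3 -m handwheel '{"fingers":[1,1,1,1,1],"travel":[[-0.3,0,0],[-0.6,0,0],[-0.85,0,0],[-0.95,0,0],[-0.95,0,0]],"turn":[[0,0,0],[0,0,0],[0,0,0],[0,0,0],[0,0,0]]}'
python3 - <<'E'
from h import *
import board
board.board("scene",("green",),.11);board.board("side",("green",),.11)
E
```

```text
time: 45.3
eef_pos: [0.5554, -0.0362, 0.0915]
eef_rot: [0.695, 0.719, -0.0, 0.003]
ft_force: [0.1, 0.5, 0.2]
gripper_width: 0.0854
scene px 790 c [ 0.5497 -0.1186] size [0.127 0.122] yaw 3.6 blk 0.0021 -0.129 z 0.111
side px 2693 c [ 0.5306 -0.1183] size [0.164 0.124] yaw 4.0 blk -0.017 -0.1281 z 0.112
```

```bash
python3 -m handwheel '{"fingers":[1,1,1,1,1],"travel":[[0.6,0,0],[0.8,0,-1],[0.8,0,-3],[0.8,0,-5],[0.8,0,-6]],"turn":[[0,0,0],[0,0,0],[0,0,0],[0,0,0],[0,0,0]]}' >/dev/null
cat > cans.py <<'E'
from h import *
for n in("side","scene"):
    c=capture(n);cv2.imwrite(f"pics/{n}_last.png",c["img"])
    P=cloud(c);m=masks(c);nn,l,st,ce=cv2.connectedComponentsWithStats((m["green"]&(P[...,2]>.03)&(P[...,2]<.2)&(P[...,1]>-.4)&(P[...,0]>-.05)).astype(np.uint8))
    for i in range(1,nn):
        if 4<st[i,4]<60: q=P[l==i].mean(0);print(n,st[i,4],q.round(3),plane(c,ce[i],.175 if q[2]>.12 else .065).round(3))
E
python3 cans.py; python3 go.py .30 .33 .24 60
```

```text
scene 11 [0.093 0.469 0.066] [[0.092 0.469 0.065]]
scene 11 [0.202 0.451 0.066] [[0.201 0.451 0.065]]
t 46.12 pos [ 0.5554 -0.0146  0.2449] x [-0.035  0.999 -0.005] y [0.999 0.035 0.009] z [ 0.009 -0.005 -1.   ] j [-0.26  -0.04  -0.025  1.576 -0.003  1.275] F [ 0.6  0.5 -0.3] w 0.0851
turn [  0.06   0.11 -11.6 ]
travel [14.14 -9.73  0.04]
```

```bash
python3 go.py .201 .45 .22 60|tail -2; python3 -m handwheel '{"fingers":[1,1,1,1,1,1,1,1,1,1],"travel":[[19,-13.8,0.9],[19,-13.8,0.9],[19,-13.8,0.9],[19,-13.8,0.9],[19,-13.8,0.9],[19,-13.8,0.9],[19,-13.8,0.9],[19,-13.8,0.9],[19,-13.8,0.9],[19,-13.8,0.9]],"turn":[[0,0,-2],[0,0,-4],[0,0,-6],[0,0,-8],[0,0,-10],[0,0,-11.6],[0,0,-11.6],[0,0,-11.6],[0,0,-11.6],[0,0,-11.6]]}' >/dev/null; python3 go.py .201 .45 .022 60
```

```text
turn [  0.06   0.11 -11.6 ]
travel [ 19.08 -13.52   0.78]
t 47.38 pos [0.1897 0.4491 0.2141] x [-0.868  0.497 -0.005] y [ 0.497  0.868 -0.003] z [ 0.002 -0.005 -1.   ] j [ 0.905 -0.24  -0.263  1.549 -0.005  1.426] F [-0.  -1.2 -0.1] w 0.0851
turn [-0.04  0.05  0.04]
travel [-0.34  0.28  7.69]
```

```bash
python3 -m handwheel '{"fingers":[1,1,1,1,1,0,0,0,0,0],"travel":[[-0.34,0.28,0],[-0.34,0.28,2.5],[-0.34,0.28,5],[-0.34,0.28,7.3],[-0.34,0.28,7.65],[-0.34,0.28,7.65],[-0.34,0.28,7.65],[-0.34,0.28,7.65],[-0.34,0.28,7.65],[-0.34,0.28,7.65]],"turn":[[0,0,0],[0,0,0],[0,0,0],[0,0,0],[0,0,0],[0,0,0],[0,0,0],[0,0,0],[0,0,0],[0,0,0]]}' 30; python3 -m handwheel '{"fingers":[0,0,0,0,0],"travel":[[0,0,-2],[0,0,-4],[0,0,-6],[0,0,-8],[0,0,-8.5]],"turn":[[0,0,0],[0,0,0],[0,0,0],[0,0,0],[0,0,0]]}'>/dev/null; python3 go.py .576 -.116 .235 60
```

```text
time: 48.62
eef_pos: [0.2061, 0.4501, 0.0274]
eef_rot: [0.259, 0.966, 0.001, 0.003]
ft_force: [0.1, -1.7, 7.9]
gripper_width: 0.0512
t 49.25 pos [0.2049 0.4507 0.242 ] x [-0.866  0.5   -0.006] y [0.5   0.866 0.006] z [ 0.008  0.002 -1.   ] j [ 0.883 -0.221 -0.197  1.588 -0.005  1.407] F [ 0.2  1.2 -0.9] w 0.0516
turn [ 0.06  0.07 -0.  ]
travel [-24.19 -12.2    0.37]
```

```bash
python3 -m handwheel '{"fingers":[0,0,0,0,0,0,0,0,0,0],"travel":[[-24.2,-12.2,0],[-24.2,-12.2,0],[-24.2,-12.2,0],[-24.2,-12.2,0],[-24.2,-12.2,0],[-24.2,-12.2,0],[-24.2,-12.2,0],[-24.2,-12.2,0],[-24.2,-12.2,0],[-24.2,-12.2,0]],"turn":[[0,0,0],[0,0,0],[0,0,0],[0,0,0],[0,0,0],[0,0,0],[0,0,0],[0,0,0],[0,0,0],[0,0,0]]}'>/dev/null; python3 go.py .576 -.116 .18 60
```

```text
t 50.5 pos [ 0.5471 -0.0755  0.2403] x [-0.866  0.501 -0.006] y [ 0.501  0.866 -0.001] z [ 0.004 -0.004 -1.   ] j [-0.373 -0.046 -0.039  1.572 -0.002  0.151] F [ 0.4  1.  -0.9] w 0.0511
turn [-0.01  0.06 -0.01]
travel [-1.8  -0.82  2.42]
```

```bash
python3 -m handwheel '{"fingers":[0,0,0,0,0,0],"travel":[[-1.8,-0.8,0],[-1.8,-0.8,0],[-1.8,-0.8,1],[-1.8,-0.8,2.8],[-1.8,-0.8,3.6],[-1.8,-0.8,3.6]],"turn":[[0,0,0],[0,0.06,0],[0,0.06,0],[0,0.06,0],[0,0.06,0],[0,0.06,0]]}'; python3 go.py .576 -.116 .1365 60
python3 - <<'E'
from h import *
import board
board.board("side",("green",),.11)
E
```

```text
time: 51.25
eef_pos: [0.5746, -0.1128, 0.1496]
eef_rot: [0.259, 0.966, -0.0, -0.001]
ft_force: [-0.2, -0.3, -0.6]
gripper_width: 0.0509
t 51.25 pos [ 0.5746 -0.1128  0.1496] x [-0.866  0.5    0.003] y [ 0.5    0.866 -0.002] z [-0.003 -0.    -1.   ] j [-4.160e-01  6.400e-02 -9.300e-02  1.416e+00 -1.000e-03  1.070e-01] F [-0.2 -0.3 -0.6] w 0.0509
turn [-0.02 -0.03  0.  ]
travel [-0.12 -0.08  0.52]
side px 2273 c [ 0.53   -0.1192] size [0.164 0.124] yaw 3.8 blk -0.0176 -0.129 z 0.112
```

Lower in small steps until contact shows.

```bash
python3 -m handwheel '{"fingers":[0,0,0],"travel":[[-0.1,-0.05,0.3],[-0.1,-0.05,0.5],[-0.1,-0.05,0.5]],"turn":[[0,0,0],[0,0,0],[0,0,0]]}';python3 -m handwheel '{"fingers":[0,0],"travel":[[0,0,0.15],[0,0,0.15]],"turn":[[0,0,0],[0,0,0]]}'
```

```text
time: 51.68
eef_pos: [0.577, -0.116, 0.1379]
eef_rot: [0.259, 0.966, -0.001, -0.0]
ft_force: [1.1, -0.5, -1.6]
gripper_width: 0.0515
time: 51.92
eef_pos: [0.5774, -0.1162, 0.1375]
eef_rot: [0.259, 0.966, -0.001, 0.001]
ft_force: [-8.7, 3.0, 18.7]
gripper_width: 0.0512
```

```bash
python3 -m handwheel '{"fingers":[0,1,1,1,1,1,1],"travel":[[0,0,-0.12],[0,0,-0.12],[0,0,-0.12],[0,0,-0.12],[0,0,-2],[0,0,-4],[0,0,-4]],"turn":[[0,0,0],[0,0,0],[0,0,0],[0,0,0],[0,0,0],[0,0,0],[0,0,0]]}'; python3 cans.py; python3 go.py .092 .468 .23 60
```

```text
time: 52.8
eef_pos: [0.579, -0.1167, 0.2389]
eef_rot: [0.259, 0.966, -0.001, 0.003]
ft_force: [0.7, -0.1, -0.2]
gripper_width: 0.0856
side 17 [ 0.572 -0.114  0.177] [[ 0.573 -0.112  0.175]]
scene 11 [ 0.574 -0.113  0.176] [[ 0.574 -0.114  0.175]]
scene 11 [0.092 0.469 0.065] [[0.092 0.469 0.065]]
t 52.9 pos [ 0.5775 -0.116   0.2345] x [-0.866  0.5   -0.001] y [ 0.5    0.866 -0.001] z [ 0.    -0.001 -1.   ] j [-4.190e-01  7.000e-02  6.800e-02  1.567e+00 -1.000e-03  1.050e-01] F [-0.1 -0.1 -1.4] w 0.0856
turn [-0.01  0.01 -0.01]
travel [28.5  10.51  0.14]
```

```bash
python3 -m handwheel '{"fingers":[1,1,1,1,1,1,1,1,1,1],"travel":[[28.4,10.5,0],[28.4,10.5,0],[28.4,10.5,0],[28.4,10.5,0],[28.4,10.5,0],[28.4,10.5,0],[28.4,10.5,0],[28.4,10.5,0],[28.4,10.5,0],[28.4,10.5,0]],"turn":[[0,0,0],[0,0,0],[0,0,0],[0,0,0],[0,0,0],[0,0,0],[0,0,0],[0,0,0],[0,0,0],[0,0,0]]}'>/dev/null; python3 go.py .092 .467 .15 60
```

```text
t 54.15 pos [0.176  0.3661 0.2326] x [-0.866  0.5    0.   ] y [ 0.5    0.866 -0.003] z [-0.001 -0.002 -1.   ] j [ 0.798 -0.495 -0.429  1.639 -0.     1.322] F [ 1.6  0.8 -0. ] w 0.0852
turn [-0.03 -0.   -0.  ]
travel [4.93 1.82 3.3 ]
```

```bash
python3 -m handwheel '{"fingers":[1,1,1,1,1],"travel":[[4.9,1.8,0],[4.9,1.8,0],[4.9,1.8,2],[4.9,1.8,3],[4.9,1.8,3]],"turn":[[0,0,0],[0,0,0],[0,0,0],[0,0,0],[0,0,0]]}'>/dev/null; python3 go.py .092 .467 .0245 60
```

```text
t 54.77 pos [0.0933 0.4634 0.1556] x [-0.866  0.5   -0.   ] y [ 0.5    0.866 -0.007] z [-0.003 -0.006 -1.   ] j [ 1.094 -0.283 -0.406  1.455  0.     1.618] F [ 1.2 -0.6  0.8] w 0.0854
turn [-0.08  0.    0.  ]
travel [0.12 0.14 5.24]
```

```bash
python3 -m handwheel '{"fingers":[1,1,1,1,0,0,0,0,0],"travel":[[0.1,0.1,2],[0.1,0.1,4],[0.1,0.1,5.1],[0.1,0.1,5.1],[0.1,0.1,5.1],[0.1,0.1,5.1],[0.1,0.1,5.1],[0.1,0.1,5.1],[0.1,0.1,5.1]],"turn":[[0,0,0],[0,0,0],[0,0,0],[0,0,0],[0,0,0],[0,0,0],[0,0,0],[0,0,0],[0,0,0]]}' 30; python3 -m handwheel '{"fingers":[0,0,0,0,0],"travel":[[0,0,-2],[0,0,-4],[0,0,-6],[0,0,-8],[0,0,-8.5]],"turn":[[0,0,0],[0,0,0],[0,0,0],[0,0,0],[0,0,0]]}'>/dev/null; python3 go.py .484 -.122 .24 60
```

```text
time: 55.9
eef_pos: [0.0942, 0.4697, 0.0336]
eef_rot: [0.259, 0.966, 0.001, 0.0]
ft_force: [0.1, -1.3, 6.3]
gripper_width: 0.0511
t 56.52 pos [0.0943 0.4701 0.2485] x [-0.866  0.5    0.   ] y [0.5   0.866 0.005] z [ 0.002  0.005 -1.   ] j [ 1.099 -0.266 -0.223  1.608  0.     1.623] F [-0.4  0.3 -1.7] w 0.0512
turn [ 0.06 -0.   -0.  ]
travel [-25.35 -12.71   0.27]
```

```bash
python3 -m handwheel '{"fingers":[0,0,0,0,0,0,0,0,0],"travel":[[-18.7,-4,0],[-18.7,-4,0],[-18.7,-4,0],[-18.7,-4,0],[-18.7,-4,0],[-18.7,-4,0],[-18.7,-4,0],[-18.7,-4,0],[-18.7,-4,0]],"turn":[[0,0,0],[0,0,0],[0,0,0],[0,0,0],[0,0,0],[0,0,0],[0,0,0],[0,0,0],[0,0,0]]}'>/dev/null; python3 go.py .484 -.122 .24 60
```

```text
t 57.65 pos [0.4495 0.1462 0.2432] x [-0.864  0.504  0.001] y [ 0.504  0.864 -0.002] z [-0.002 -0.002 -1.   ] j [ 3.800e-02 -2.790e-01 -2.440e-01  1.608e+00 -1.000e-03  5.660e-01] F [-0.1  1.6 -1.7] w 0.0512
turn [-0.03 -0.01 -0.05]
travel [-6.59 -8.58  0.14]
```

```bash
python3 -m handwheel '{"fingers":[0,0,0,0,0,0,0,0,0],"travel":[[-6.6,-8.6,0],[-6.6,-8.6,0],[-6.6,-8.6,0],[-6.6,-8.6,0],[-6.6,-8.6,0],[-6.6,-8.6,0],[-6.6,-8.6,2],[-6.6,-8.6,3.5],[-6.6,-8.6,3.5]],"turn":[[0,0,0],[0,0,0],[0,0,0],[0,0,0],[0,0,0],[0,0,0],[0,0,0],[0,0,0],[0,0,0]]}'>/dev/null; python3 go.py .484 -.122 .144 60
python3 - <<'E'
from h import *
import board
board.board("side",("green",),.11)
E
```

```text
t 58.77 pos [ 0.4818 -0.1177  0.1545] x [-0.867  0.498  0.005] y [ 0.498  0.867 -0.001] z [-0.005  0.002 -1.   ] j [-5.03e-01 -2.10e-01 -3.46e-01  1.44e+00 -1.00e-03  1.90e-02] F [ 0.3  0.1 -0. ] w 0.0513
turn [-0.01 -0.06  0.02]
travel [-0.16 -0.11  0.42]
side px 1734 c [ 0.5296 -0.1194] size [0.164 0.125] yaw 3.7 blk -0.018 -0.1291 z 0.112
```

```bash
python3 -m handwheel '{"fingers":[0,0,0],"travel":[[-0.1,-0.05,0.2],[-0.1,-0.05,0.4],[-0.1,-0.05,0.4]],"turn":[[0,0,0],[0,0,0],[0,0,0]]}'
```

```text
time: 59.2
eef_pos: [0.4853, -0.1229, 0.1472]
eef_rot: [0.259, 0.966, -0.001, 0.0]
ft_force: [0.0, 0.2, -1.3]
gripper_width: 0.0512
```

```bash
python3 -m handwheel '{"fingers":[0,0],"travel":[[0,0,0.13],[0,0,0.13]],"turn":[[0,0,0],[0,0,0]]}'
```

```text
time: 59.45
eef_pos: [0.4852, -0.123, 0.1437]
eef_rot: [0.259, 0.966, -0.001, -0.0]
ft_force: [-0.7, -0.4, -0.6]
gripper_width: 0.0512
```

```bash
python3 -m handwheel '{"fingers":[0,0,1,1,1,1,1,1],"travel":[[0,0,0.04],[0,0,0.04],[0,0,0.02],[0,0,0.02],[0,0,0],[0,0,-2],[0,0,-4],[0,0,-6]],"turn":[[0,0,0],[0,0,0],[0,0,0],[0,0,0],[0,0,0],[0,0,0],[0,0,0],[0,0,0]]}'; python3 -m handwheel '{"fingers":[1,1,1,1,1,1],"travel":[[0,0,-1],[3,5,-1],[3,8,-1],[3,10,-1],[3,10,-1],[3,10,-1]],"turn":[[0,0,0],[0,0,0],[0,0,0],[0,0,0],[0,0,0],[0,0,0]]}'; python3 cans.py
python3 - <<'E'
from h import *
a=cv2.imread("pics/scene_last.png");b=cv2.imread("pics/side_last.png")
cv2.imwrite("pics/fin.png",np.hstack([cv2.resize(a[150:400,150:400],(400,400)),cv2.resize(b[130:380,220:470],(400,400))]))
for n in("side","scene"):
    c=capture(n);P=cloud(c);m=masks(c);X,Y,Z=P[...,0],P[...,1],P[...,2]
    w=(abs(X-.67)<.05)&(abs(Y-.227)<.05)&(Z>.085)&(Z<.098);print("bar",w.sum(),rect(P[w]) if w.sum()>20 else "")
    t=(m["green"]|m["white"])&(abs(Z-.111)<.006)&(X>.4)&(X<.67)&(Y<.02)&(Y>-.25)
    nn,l,st,_=cv2.connectedComponentsWithStats(cv2.morphologyEx(t.astype(np.uint8),cv2.MORPH_CLOSE,np.ones((5,5))));k=1+st[1:,4].argmax()
    print("board outline",rect(plane(c,np.argwhere(l==k)[:,::-1],.11)))
E
```

```text
time: 60.45
eef_pos: [0.485, -0.1226, 0.2952]
eef_rot: [0.259, 0.966, -0.001, -0.0]
ft_force: [0.6, -0.7, 0.4]
gripper_width: 0.0851
time: 61.2
eef_pos: [0.5456, 0.1346, 0.3176]
eef_rot: [0.257, 0.966, -0.001, -0.001]
ft_force: [-0.1, -0.5, 0.7]
gripper_width: 0.0855
side 15 [ 0.572 -0.114  0.177] [[ 0.572 -0.112  0.175]]
side 15 [ 0.483 -0.123  0.178] [[ 0.483 -0.12   0.175]]
scene 9 [ 0.484 -0.121  0.177] [[ 0.483 -0.123  0.175]]
scene 10 [ 0.574 -0.113  0.177] [[ 0.573 -0.114  0.175]]
bar 80 ((0.6666769981384277, 0.22348211705684662), (0.056794680655002594, 0.016755392774939537), 88.436767578125)
board outline ((0.5301319360733032, -0.12166059762239456), (0.18133890628814697, 0.14294420182704926), 4.01643705368042)
bar 197 ((0.6712979674339294, 0.22995218634605408), (0.01851707696914673, 0.05603218451142311), 1.8638079166412354)
board outline ((0.5329617857933044, -0.11861754953861237), (0.17978480458259583, 0.14073915779590607), 3.5276551246643066)
```

View pics/fin.png

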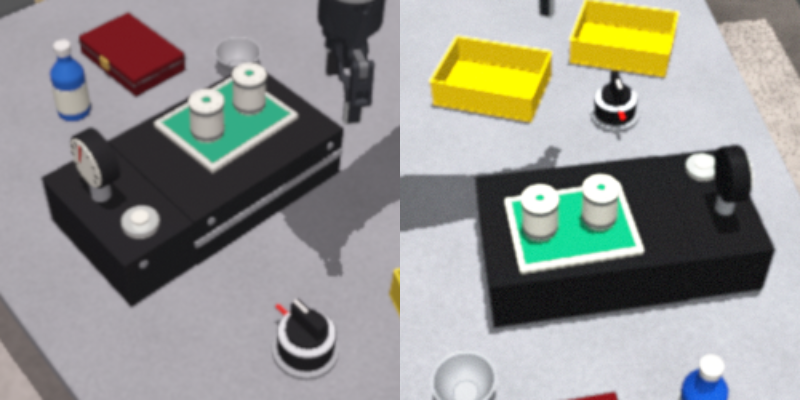

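Both canisters are standing on the green side, and the board is square and fully back. The knob bar lines up with the flag and the bystanders haven't moved, so I'm handing in.

```bash
python3 -c "
from station import *
print(close_job())"
```

```text
the job is handed in; nothing more can be done
None
```

I finished and handed in the job at about 61 s on the robot's clock. `close_job` gives no verdict, so what follows rests on my own checks.

- **Canisters:** There were two fresh white ones and no purple ones, so the bin was not needed. I set both aside on the table, then stood them on the green side once the board was turned. They ended about 90 mm apart, upright and well inside the board's edges.
- **Board:** I slid it out to y about -0.02 m in the block's frame. There I gripped its overhanging edge with the tool nearly horizontal, rolled it 180° in the air and laid it green side up. I then pushed it back and square with the open fingers. In the last measurement its centre was at block x about -0.017 m and y about -0.13 m, 2° out of square and lying flat.
- **Knob:** I turned it clockwise by about 72°. A close view straight afterwards put the bar at -88.7° and the flag at -88.6°. In the final views from the two far cameras the bar read -88.1° and -91.6°. The second is 3° off the close view but still inside the 5.7° limit.
- **Bystanders:** In the last pictures the bottle, case and dish look untouched; I did not measure them again.

No check failed. The two fixed cameras differ by about 3 to 6 mm in position, which is small next to the margins.

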